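# Cap the sample pot and slide its carrier tray home into the incubator

### The arm

A 6-joint arm with a two-finger parallel gripper is mounted at the origin on the work surface. World frame = base frame: x ahead of the robot, y to its left, z up, the work surface at z = 0. Lengths are in m, angles in degrees, forces in N, time in s.
With the tool pointing down it reaches from about 0.4 to 0.825 m from the base axis. Payload 7 kg.
Tool frame: the origin (TCP) lies at the centre of the arm's flange, where the gripper is bolted on; the fingertips stand 178 mm ahead of it and the grasp point (between the pads) lies 159 mm ahead of it; x points along the fingers, y is the direction in which the jaws open and shut, and the axes are right-handed (so a half turn about x gives the same grasp; the last joint's range is limited). The gripper opens to 88 mm and grips with 3 to 60 N. Pads are 19 mm wide; open, the fingers measure 130 mm over their backs; the gripper's body (78 mm by 193 mm) begins 47 mm behind the grasp point.
Start: joints at [-55.686, 20.546, 0.682, 0, -70.136, -16.507], TCP at [0.206, -0.643, 0.405] pointing down, gripper open.
Joint ranges: [-176.03, 176.03], [-82.01, 121.73], [-58.28, 71.71], [-173.87, 95.51], [-174.79, -0.11], [-173.66, 173.66]. Speed limits (degrees/s): [136.94, 136.94, 172.46, 180, 180, 180].

### API

Orientations are given as [roll, pitch, yaw] about the fixed x, y, z axes, in that order (R = Rz(yaw) Ry(pitch) Rx(roll)).
In Python, from plant import ctrl gives the robot as it stands. The module is installed in compiled form; this text tells all that it offers.
- The arm moves only by the shell command python3 -m inch 'ROWS'. ROWS is JSON, one flat list of numbers, 7 for each row, row after row: the shift along the tool's x, y, z in m, then the turn, a rotation vector about the tool's x, y, z in degrees, then the finger opening in m, from 0 to 0.0876. In form: [dx, dy, dz, rx, ry, rz, hand, dx, dy, dz, rx, ry, rz, hand, ...]. A call has 1 to 20 rows; each row shifts and turns the pose as measured when the row begins, along the tool's axes as they then stand; what a row does not reach is not made up. A row lasts 1/8 s, in which the tool goes at most 62.5 mm and 10.7 degrees, less where a joint would pass 70% of its speed; a pose out of reach is approached as far as the arm can. A call with a gripper value outside its range is refused whole. The fingers move at their own pace and stop on an object; the grip force is fixed at half the most. Time passes only in rows, so rows that do not move let the fingers close. It gives the time, the measured TCP pose, the force and the opening at its end, in the units of the state.
- ctrl.get_obs(): the state, without advancing time (a new reading comes with each control period).
- ctrl.snapshot(name): name is "scene" or "top"; returns a dict with "color" (384x512x3 uint8, red, green, blue), "depth" (384x512 float32, m along the optical axis (not along the pixel's ray), 0 where there is no reading), "K" (3x3 intrinsics, pixels), "position" and "attitude" of the camera in the world. Camera axes: x right, y up, looking along -z (the intrinsics and any distortion apply to the point x, -y, -z); pixel columns grow to the right and rows downward; lengths in m; the calibration is good to about 2 mm. A picture is of the moment at which its call begins.
- ctrl.close_job(): hands the job in, once; it reports no verdict.
The state is a dict: "clock": time; "joint_pos": joint angles; "qvel": joint speeds; "tau": joint torques, N m; "tool_pos": TCP position; "orientation": TCP orientation; "force": force on the tool from outside, world axes, zero at the start; "moment": the same for the moment, N m; "opening": finger opening in m.
Only numpy, scipy, OpenCV 4.12 (cv2) and the standard library are available. Lean on these libraries where they do the work, as an engineer would, in place of code of your own. Each camera call takes 0.05 s, during which the arm holds its last target.

### The job

Get the sample pot into the incubator: first swing its hinged lid down flat onto the pot, then turn the cap on the lid clockwise to its stop, and then slide the tray level along the bench into the incubator's bay, between the bay's side walls, until it is fully home against the back, and let go. Do not disturb the two jars, the beaker or the tube rack, and do not tip the tray.

Things in the scene. Friction and masses are not known exactly. Their poses are not given: they have to be found in the camera images.
- tray_mid (a point): Middle of the underside of a loose aluminium tray (about 0.6 kg) on the bench, at the robot's left. Body 125 mm (x) by 120 mm (y), rims 20 mm high; x points to the end that enters the bay first, z up. At the other end a flat tongue, 50 mm wide, 6 mm thick, runs to x = -137 mm and carries the black handle fin. A white pot, 60 mm across, rim 52 mm above the bench, is fixed at the middle.
- tray_grip (a point): Grip point of the black handle fin: fixed to the tray at x -117.5, y 0, z 45 mm from tray_mid; axes as the tray's. The fin is 40 mm long (tray x), 12 mm thick (tray y), its top 60 mm above the bench, free on both sides and above down to the tongue (top at 6 mm).
- lid_hinge (a point): Middle of the lid's hinge line, fixed to the tray at x 0, y 36, z 52 mm from tray_mid; axes as the tray's. The hinge line runs along tray x. The round lid, 62 mm across, centred 36 mm from the hinge line, stands up here at the start and swings towards tray -y and down onto the pot. A standing lid is too tall for the bay.
- flap (a joint): Angle of the lid about its hinge: 0 is flat and closed on the pot, 1.57 upright, 1.8 the open stop. It starts between 1.35 and 1.75. The hinge is stiff (0.05 N m) and stays where it is left, so the lid must be pushed all the way down.
- cap_bar (a point): Middle of the grip bar (14 mm thick, 50 mm long, 24 mm high) on the grey cap, a disc 58 mm across and 10 mm thick that turns in the lid about the lid's centre. z is the cap's axis, up when closed; the bar lies 1.3 rad anticlockwise from this point's x. With the lid closed this point is 78 mm above the bench over tray_mid, the disc's top at 66 mm, the bar's top at 90 mm.
- cap (a joint): How far the cap is turned clockwise (seen from above, lid closed), rad: starts between 0 and 0.5, stop (tight) at 1.3. At q the bar lies 1.3 - q anticlockwise from the tray's x axis, so at the stop it is in line with the tray's length and handle. Friction 0.04 N m; it stays where it is left and does not lift.
- bay_mouth (a point): Middle of the bay's mouth at bench level, in the face of the incubator: a fixed steel box 230 wide, 200 deep, 150 mm high, mouth towards the robot's left. x points into the bay, z up. Its floor is the bench, roof at 102 mm. Slanted cheeks narrow it from 160 to 125 mm wide over x = 0 to 30, then straight walls; back stop at x = 125. Fully home, tray_mid is at x 62.5, y 0, handle outside.
- jar_a: Bystander: clear jar with a blue cap, 60 mm across and 80 mm high, loose, standing on the bench; origin under its middle. It stands to one side of the way into the bay.
- jar_b: Bystander: yellow jar with a white cap, 60 mm across and 80 mm high, loose; origin under its middle. It stands on the other side of the way into the bay.
- rack: Bystander: red tube rack with capped tubes, 120 mm (x) by 60 mm (y), 84 mm high, loose; origin under its middle. It stands beyond the tray.
- beaker: Bystander: empty open glass beaker, 70 mm across and 70 mm high, loose; origin under its middle. It stands farther out, on the far side of the way into the bay.
Not all that is in view belongs to the job. Of the things like the part that bears tray_mid, leave any that is blue or orange; of the rest the smaller one is meant.

How it is judged (in metres and radians):
On the way, in this order (a step that is already met when the one before it is completed fails the run):
1. the lid is swung down flat onto the pot (value of joint flap below 0.1 rad), for 0.2 s.
2. the cap is turned clockwise to its stop with the lid closed (value of joint flap below 0.1 rad and value of joint cap above 1.15 rad), for 0.2 s.
At the end, for the whole second after the job is handed in: The tray stands on the bench in the bay, within 5 mm of the back stop, 6 mm of the bay's middle line and 4 degrees of its direction; lid closed within 0.1 rad, cap turned to its stop (at least 1.15 of 1.3 rad); jars, beaker and rack within 20 mm of where they stood (all of step 2 and x of tray_mid in the frame of bay_mouth above 0.0575 m and y of tray_mid in the frame of bay_mouth between -0.006 and 0.006 m and angle between the x axis of tray_mid and the x axis of bay_mouth, either way round below 0.07 rad and height (world z) of tray_mid below 0.005 m and distance of each of jar_a, jar_b, rack, beaker from where it was at the start of the episode below 0.02 m); the robot touches nothing.
It fails at once if a jar, the beaker or the rack is pushed more than 20 mm (distance of any of jar_a, jar_b, rack, beaker from where it was at the start of the episode above 0.02 m).
It fails at once if a jar, the beaker or the rack is tipped (angle between any of jar_a, jar_b, rack, beaker's own z axis and vertical above 0.3 rad).
It fails at once if the tray is tipped (angle between tray_mid's own z axis and vertical above 0.2 rad).
It also fails if it takes over 59 s, if anything falls off the work surface, if the arm or the gripper's body presses on something with over 40 N, if the wrist force passes 120 N, or if a joint passes its speed limit or range.

## Working session

There is one attempt and no reset: what is moved stays moved. The work goes in short steps, Python scripts to look and compute and a shell command to move; the robot and the scene stay as the last step left them, time stands still between calls to the robot, and variables do not carry over. Pictures are saved under pics/ and viewed, and the job is handed in when it is done.

```bash
mkdir -p pics; ls
python3 - <<'E'
from plant import ctrl
import cv2,numpy as np
print(ctrl.get_obs())
for n in("scene","top"):
    s=ctrl.snapshot(n); cv2.imwrite(f"pics/{n}0.png",cv2.resize(s["color"][:,:,::-1],(800,600),interpolation=cv2.INTER_CUBIC)); print(n,s["K"],s["position"],s["attitude"],{k:v for k,v in s.items() if k not in("color","depth")}.keys())
    np.savez(f"{n}0.npz",**s)
E
```

```text
pics
{'clock': 0.0, 'joint_pos': array([-5.56848870e+01,  2.05938101e+01,  6.34551572e-01, -1.91586315e-02,
       -7.01366461e+01, -1.65051391e+01]), 'qvel': array([-0.01105335, -0.0126226 ,  0.14879185, -0.07831815, -0.02191768,
        0.00812987]), 'tau': array([ 9.44304229e-04, -5.82711160e+01,  2.93062592e+01,  6.99709520e+00,
        6.88963104e-03, -1.85733165e-04]), 'tool_pos': array([ 0.20637976, -0.6424839 ,  0.40370456]), 'orientation': array([ 95.87072569,  89.90241832, 113.6741748 ]), 'force': array([ 0.15351651,  0.12383648, -0.08062275]), 'moment': array([-0.03749089,  0.05235552, -0.03962862]), 'opening': 0.08757035879156122}
scene [[380.53614074   0.         258.95744211]
 [  0.         380.53614074 196.54430015]
 [  0.           0.           1.        ]] [1.22265414 0.01551882 0.90929048] [41.22030812 -0.25776495 75.17496872] dict_keys(['K', 'position', 'attitude'])
top [[447.47254239   0.         255.45435623]
 [  0.         447.47254239 193.4046624 ]
 [  0.           0.           1.        ]] [0.39106818 0.19130144 1.66567424] [  4.30452    0.403166 -89.415103] dict_keys(['K', 'position', 'attitude'])
```

View pics/scene0.png

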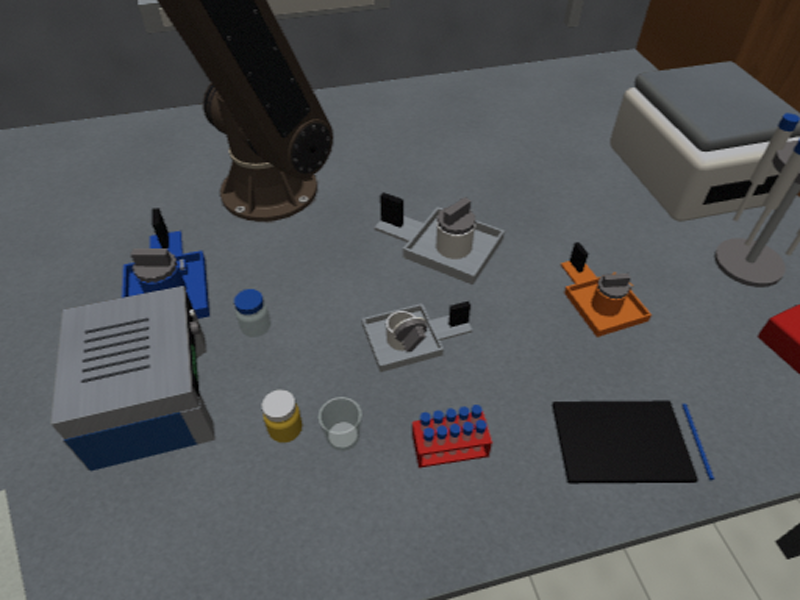

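View pics/top0.png

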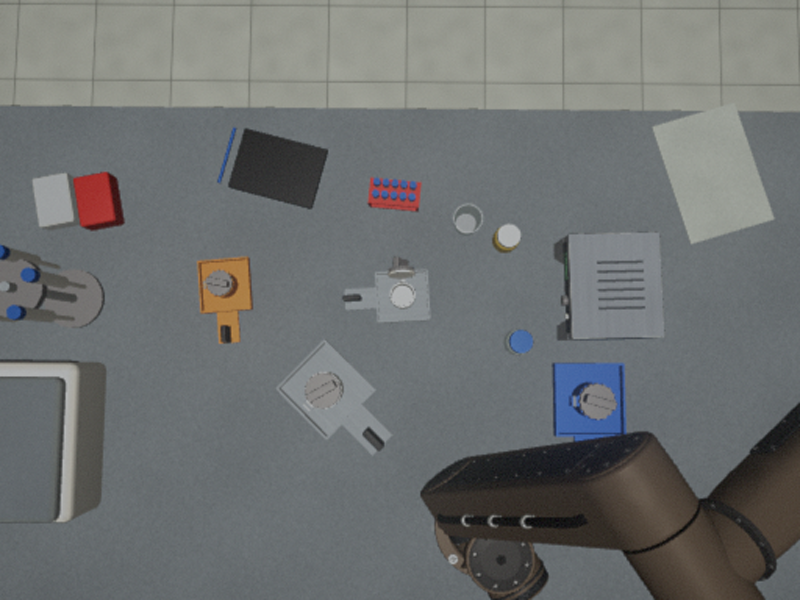

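The scene shows four trays. In the top view at 800x600 they are small grey with its lid up (403,296), larger grey (325,388), orange (224,287) and blue (589,400). Leaving out blue and orange, the smaller grey one with the open lid fits. I'll confirm it in a crop and measure.

```bash
cat > h.py <<'E'
import numpy as np,cv2
from scipy.spatial.transform import Rotation as R
from plant import ctrl
def load(n): return dict(np.load(n+"0.npz"))
def cam(s): return R.from_euler('xyz',s["attitude"],degrees=True).as_matrix(),s["position"],s["K"]
def ray(s,u,v):
    M,p,K=cam(s); d=np.array([(u-K[0,2])/K[0,0],-(v-K[1,2])/K[1,1],-1.0]); return p,M@d
def at_z(s,u,v,z):
    p,d=ray(s,u,v); return p+d*(z-p[2])/d[2]
def at_d(s,u,v):
    p,d=ray(s,u,v); return p+d*s["depth"][int(round(v)),int(round(u))]
def cloud(s):
    M,p,K=cam(s); h,w=s["depth"].shape; u,v=np.meshgrid(np.arange(w),np.arange(h))
    d=np.stack([(u-K[0,2])/K[0,0],-(v-K[1,2])/K[1,1],-np.ones_like(u,float)],-1)
    return p+(d@M.T)*s["depth"][...,None]
def proj(s,P):
    M,p,K=cam(s); c=(np.atleast_2d(P)-p)@M; return np.c_[K[0,0]*c[:,0]/-c[:,2]+K[0,2],K[1,1]*-c[:,1]/-c[:,2]+K[1,2]]
def crop(s,u0,v0,u1,v1,f,name):
    cv2.imwrite(name,cv2.resize(s["color"][v0:v1,u0:u1,::-1],None,fx=f,fy=f,interpolation=cv2.INTER_CUBIC))
E
python3 - <<'E'
from h import *
s=load("top"); crop(s,210,150,290,220,10,"pics/c1.png"); crop(s,280,120,440,240,5,"pics/c2.png")
C=cloud(s); print(s["depth"][185,100:420:8])
for (u,v) in [(258,189),(250,188),(225,190),(330,218),(390,180),(320,150),(253,230)]: print(u,v,C[v,u].round(4))
E
```

```text
[1.6754154 1.6684822 1.6788937 1.6738652 1.6689967 1.6136534 1.6200697
 1.6684916 1.6748335 1.6664604 1.666203  1.6757015 1.6798877 1.6725036
 1.6784836 1.6682247 1.6683779 1.6672285 1.6706959 1.6666219 1.6713144
 1.6688586 1.6769978 1.6725692 1.6788259 1.6753002 1.670186  1.6721642
 1.6712202 1.669662  1.6752428 1.674319  1.6705017 1.5253603 1.5179049
 1.5241911 1.5190743 1.5168341 1.510737  1.5209855]
258 189 [0.5323 0.1949 0.0068]
250 188 [0.5316 0.2238 0.0551]
225 190 [0.5229 0.3136 0.0612]
330 218 [ 0.4256 -0.0602  0.0833]
390 180 [ 0.5551 -0.2535  0.1501]
320 150 [ 0.6691 -0.0263  0.0745]
253 230 [ 0.38    0.2121 -0.0079]
```

View pics/c1.png

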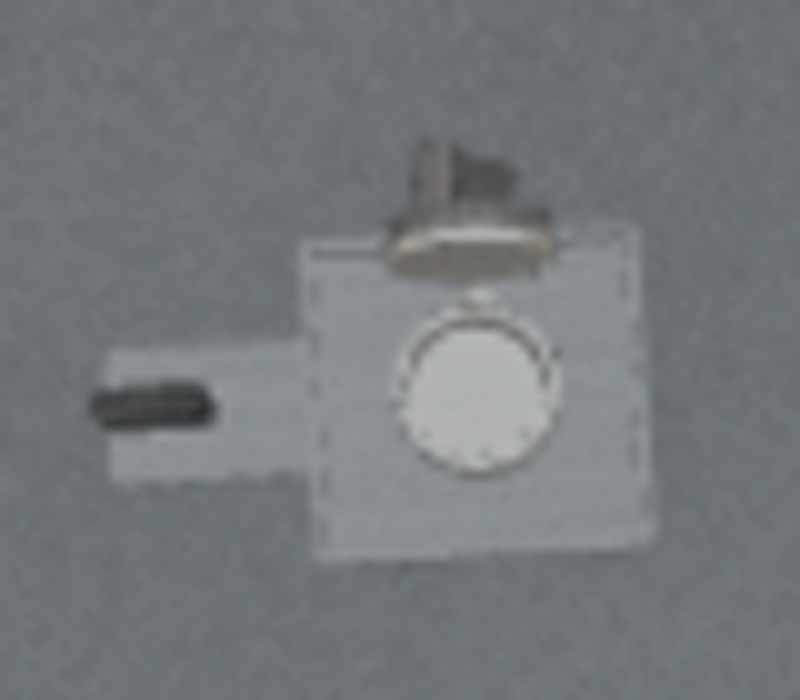

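View pics/c2.png

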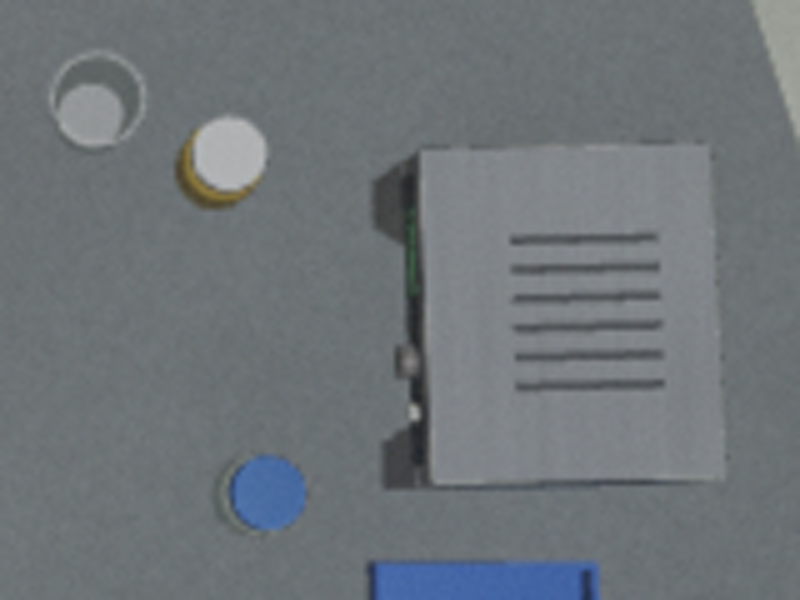

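The crop of the small grey tray shows the rim corners near (300,240), (635,228), (655,545) and (318,560), the fin at (152,405), the pot at (480,392), and the lid standing up on the +x side. This is the right one.

Run:
```python
from h import *
s=load("top")
def px(x,y,u0,v0,f): return u0+(x+.5)/f-.5, v0+(y+.5)/f-.5
T=[at_z(s,*px(x,y,210,150,10),.02) for x,y in[(300,240),(635,228),(655,545),(318,560)]]
T=np.array(T);print(T.round(4), T.mean(0), [np.linalg.norm(T[i]-T[(i+1)%4]).round(4) for i in range(4)])
e=T[1]-T[0]+T[2]-T[3]; print("tray yaw",np.degrees(np.arctan2(e[1],e[0])))
e=T[0]-T[3]+T[1]-T[2]; print("tray yaw by y",np.degrees(np.arctan2(e[1],e[0]))-90)
print("fin",at_z(s,*px(152,400,210,150,10),.06),"pot",at_z(s,*px(480,390,210,150,10),.052))
B=np.array([at_z(s,*px(x,y,280,120,5),.15) for x,y in[(420,150),(710,145),(725,480),(430,485)]])
print(B.round(4),B.mean(0),[np.linalg.norm(B[i]-B[(i+1)%4]).round(4) for i in range(4)])
e=B[1]-B[0]+B[2]-B[3]; print("bay yaw",np.degrees(np.arctan2(e[1],e[0])))
e=B[0]-B[3]+B[1]-B[2]; print("bay yaw by y",np.degrees(np.arctan2(e[1],e[0]))-90)
print("mouth",(B[0]+B[3])/2)
for n,x,y,z in[("jarb",231,154,.08),("jara",269,493,.08),("beaker",98,97,.07)]: print(n,at_z(s,*px(x,y,280,120,5),z).round(4))
sc=load("scene")
crop(sc,20,170,160,310,4,"pics/c3.png"); crop(sc,215,175,315,250,8,"pics/c4.png")
```

```text
[[0.5879 0.2638 0.02  ]
 [0.5936 0.1398 0.02  ]
 [0.4762 0.1316 0.02  ]
 [0.4695 0.2556 0.02  ]] [0.53180362 0.1977096  0.02      ] [np.float64(0.1241), np.float64(0.1176), np.float64(0.1242), np.float64(0.1187)]
tray yaw -87.14179963098962
tray yaw by y -86.02998247619499
fin [0.52466305 0.31458971 0.06      ] pot [0.53010254 0.19649093 0.052     ]
[[ 0.6587 -0.1648  0.15  ]
 [ 0.6639 -0.3625  0.15  ]
 [ 0.4354 -0.3685  0.15  ]
 [ 0.4301 -0.1697  0.15  ]] [ 0.54702426 -0.26636872  0.15      ] [np.float64(0.1977), np.float64(0.2285), np.float64(0.1989), np.float64(0.2287)]
bay yaw -88.46960818277495
bay yaw by y -88.6190929414467
mouth [ 0.54437601 -0.16724517  0.15      ]
jarb [ 0.6669 -0.0463  0.08  ]
jara [ 0.4251 -0.0727  0.08  ]
beaker [0.7093 0.048  0.07  ]
```

View pics/c3.png

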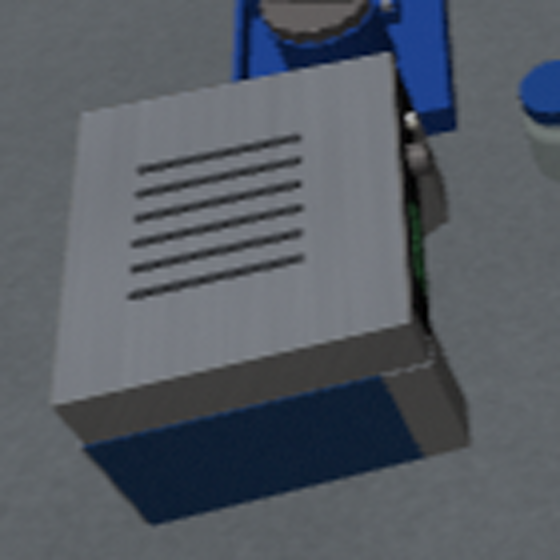

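View pics/c4.png

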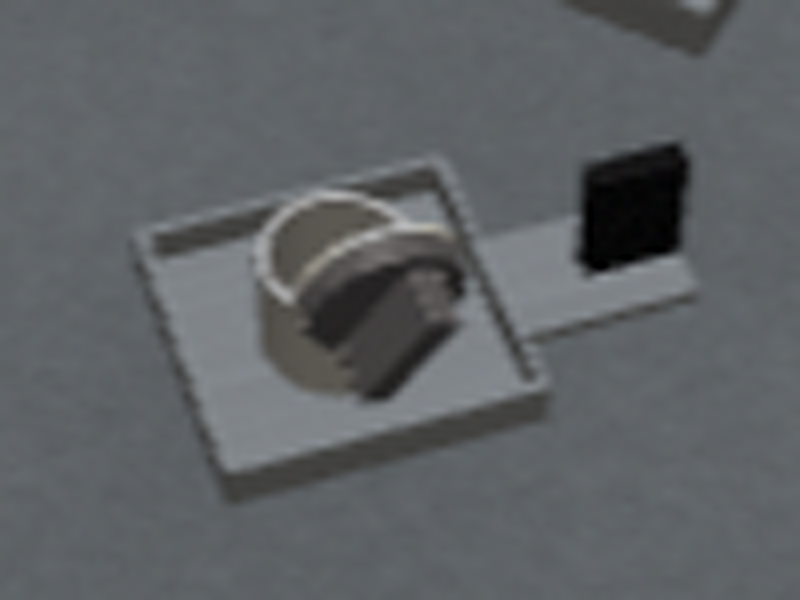

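```bash
cat >> h.py <<'E'
# scene estimates
TR=np.array([.531,.197,0]);TY=-87.
BM=np.array([.5444,-.167,0]);BY=-88.5
def tray(p,TR=TR,TY=TY): return TR+R.from_euler('z',TY,degrees=True).apply(p)
def delta(tip_xyz,yaw=None,ahead=.178):
    """target: point 'ahead' of the flange at tip_xyz, tool x down, tool y at heading yaw (world deg)"""
    o=ctrl.get_obs(); M=R.from_euler('xyz',o["orientation"],degrees=True)
    m=M.as_matrix(); cy=np.degrees(np.arctan2(m[1,1],m[0,1]))
    print("t",o["clock"],"tip",(o["tool_pos"]+m[:,0]*ahead).round(4),"toolx",m[:,0].round(3),"tooly heading",cy.round(2),"open",round(o["opening"],4),"F",o["force"].round(1))
    if yaw is None: yaw=cy
    while yaw-cy>90: yaw-=180
    while yaw-cy<-90: yaw+=180
    x=np.array([0,0,-1.]);a=np.radians(yaw);y=np.array([np.cos(a),np.sin(a),0]);G=np.c_[x,y,np.cross(x,y)]
    t=np.array(tip_xyz)-x*ahead
    print("shift tool mm",(1000*m.T@(t-o["tool_pos"])).round(1),"rotvec deg",(M.inv()*R.from_matrix(G)).as_rotvec(degrees=True).round(2))
E
python3 - <<'E'
from h import *
m=R.from_euler('xyz',ctrl.get_obs()["orientation"],degrees=True).as_matrix();print(m.round(3))
print("hinge",tray([0,.036,.052])); delta(tray([0,.036+.085,.2]),93)
sc=load("scene");t=load("top")
# overlay model check on scene
for s,n in((sc,"m_s"),(t,"m_t")):
    im=s["color"][:,:,::-1].copy(); im=cv2.resize(im,None,fx=4,fy=4,interpolation=cv2.INTER_CUBIC)
    P=[[.0625,.06,.02],[.0625,-.06,.02],[-.0625,-.06,.02],[-.0625,.06,.02],[-.0975,0,.06],[-.1375,0,.06],[0,0,.052],[0,.036,.052]]
    for p in proj(s,np.array([tray(q) for q in P])): cv2.circle(im,tuple(np.round(p*4+1.5).astype(int)),3,(0,0,255),-1)
    W=BM+R.from_euler('z',BY,degrees=True).apply([[0,.115,.15],[0,-.115,.15],[.2,-.115,.15],[.2,.115,.15],[0,-.115,0],[0,.115,0]])
    for p in proj(s,W): cv2.circle(im,tuple(np.round(p*4+1.5).astype(int)),3,(0,255,0),-1)
    if n=="m_s": cv2.imwrite("pics/m_s.png",im[680:1240,60:860]); cv2.imwrite("pics/m_s2.png",im[680:1050,820:1280])
    else: cv2.imwrite("pics/m_t.png",im[560:900,820:1240])
E
```

```text
[[-0.001 -0.306  0.952]
 [ 0.001  0.952  0.306]
 [-1.     0.001 -0.   ]]
hinge [0.56695066 0.19888409 0.052     ]
t 0.1 tip [ 0.2063 -0.6423  0.2258] toolx [-0.001  0.001 -1.   ] tooly heading 107.8 open 0.0877 F [-0.4  0.8 -0.2]
shift tool mm [ 26.7 669.1 682.7] rotvec deg [14.8  -0.02 -0.08]
```

View pics/m_s.png

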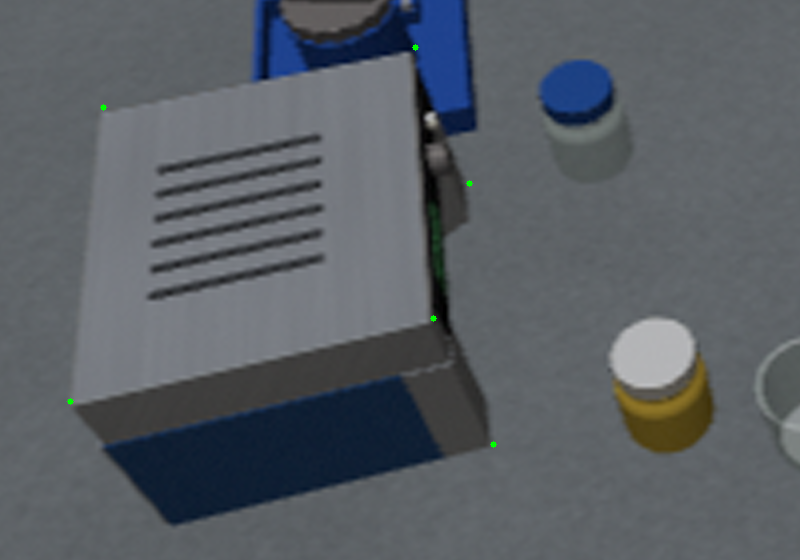

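View pics/m_s2.png

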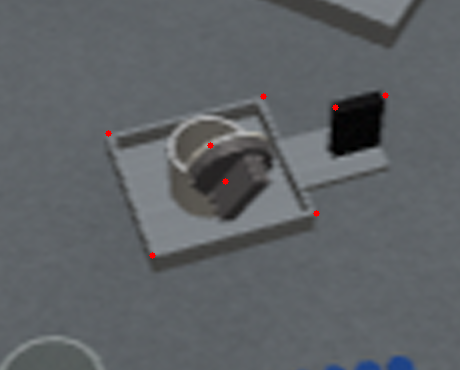

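View pics/m_t.png

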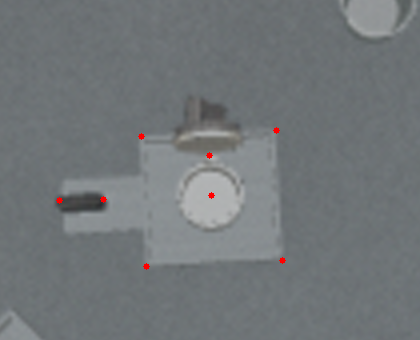

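Both cameras agree with the model to about 2 mm: the red and green dots sit on the corners of the tray, fin, pot and box. I'll move over to the far side of the lid with the fingers closed.

```bash
python3 -m inch '[0,0.039,0.040,0,0,0,0, 0,0.039,0.040,0,0,0,0, 0,0.039,0.040,0,0,0,0, 0,0.039,0.040,0,0,0,0, 0,0.039,0.040,0,0,0,0, 0,0.039,0.040,0,0,0,0, 0,0.039,0.040,0,0,0,0, 0,0.039,0.040,0,0,0,0, 0,0.039,0.040,0,0,0,0, 0,0.039,0.040,0,0,0,0, 0,0.039,0.040,0,0,0,0, 0,0.039,0.040,0,0,0,0, 0,0.039,0.040,0,0,0,0, 0,0.039,0.040,0,0,0,0, 0,0.039,0.040,0,0,0,0]'
python3 - <<'E'
from h import *
delta(tray([0,.036+.085,.2]),93)
E
```

```text
clock: 1.98
tool_pos: [0.6078, 0.1185, 0.4014]
orientation: [111.2, 89.6, 128.7]
force: [1.1, -0.7, 0.8]
opening: 0.0003
t 1.975 tip [0.607  0.1196 0.2234] toolx [-0.005  0.006 -1.   ] tooly heading 107.5 open 0.0003 F [ 1.1 -0.7  0.8]
shift tool mm [23.7 67.5 67.5] rotvec deg [14.5  -0.2  -0.38]
```

```bash
python3 -m inch '[0.02,0.034,0.034,0,0,0,0, 0,0.034,0.034,0,-0.2,-0.4,0, 0,0,0,7,0,0,0, 0,0,0,7.5,0,0,0]'
python3 - <<'E'
from h import *
delta(tray([0,.036+.085,.085]),93)
s=ctrl.snapshot("scene"); crop(s,160,90,360,240,4,"pics/a1.png")
E
```

```text
clock: 2.48
tool_pos: [0.6542, 0.2117, 0.377]
orientation: [-146.9, 89.8, -144.1]
force: [-0.3, 0.0, -0.3]
opening: 0.0006
t 2.475 tip [0.6536 0.2112 0.199 ] toolx [-0.003 -0.002 -1.   ] tooly heading 92.87 open 0.0006 F [-0.3  0.  -0.3]
shift tool mm [114.   -7.9  -2.4] rotvec deg [-0.13 -0.2   0.13]
```

View pics/a1.png

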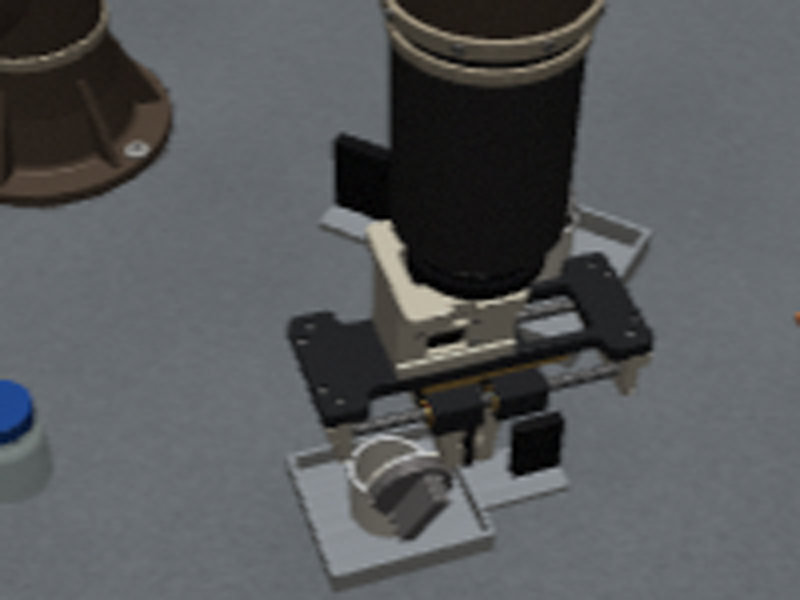

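The gripper clears everything here. The bar on the lid leans with its upper end towards the handle. I'll descend behind it.

```bash
python3 -m inch '[0.055,0,-0.001,0,0,0,0, 0.052,0,-0.001,0,0,0,0, 0.005,0,0,0,0,0,0]'
python3 - <<'E'
from h import *
delta(tray([-.008,.036+.038+.0095,.088]),93)
s=ctrl.snapshot("scene"); crop(s,200,130,330,240,6,"pics/a2.png")
E
```

```text
clock: 2.9
tool_pos: [0.6521, 0.2114, 0.2633]
orientation: [-141.1, 89.9, -138.3]
force: [-0.4, -0.4, 0.7]
opening: 0.0006
t 2.9 tip [0.6518 0.2111 0.0853] toolx [-0.002 -0.001 -1.   ] tooly heading 92.81 open 0.0006 F [-0.4 -0.4  0.7]
shift tool mm [ -2.6  -0.1 -38.2] rotvec deg [-0.19 -0.1   0.08]
```

View pics/a2.png

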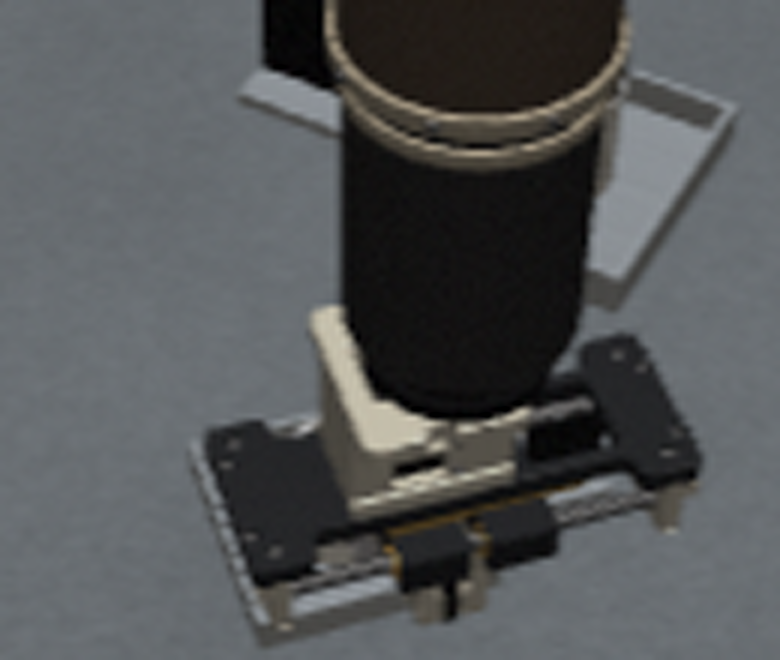

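```bash
python3 -m inch '[-0.002,0,-0.012,0,0,0,0, -0.001,0,-0.012,0,0,0,0, 0,0,-0.012,0,0,0,0, 0,0,-0.010,0,0,0,0, 0,0,-0.010,0,0,0,0, -0.001,0,-0.010,0,0,0,0]'
python3 - <<'E'
from h import *
delta(tray([-.008,.036+.0195,.09]),93)
s=ctrl.snapshot("scene"); crop(s,200,130,330,240,6,"pics/a3.png")
s=ctrl.snapshot("top"); crop(s,210,150,290,220,8,"pics/a3t.png")
E
```

```text
clock: 3.7
tool_pos: [0.5862, 0.2096, 0.2792]
orientation: [19.7, 88.9, 22.7]
force: [2.6, -0.1, 4.2]
opening: 0.0005
t 3.7 tip [0.5892 0.2108 0.1012] toolx [ 0.017  0.007 -1.   ] tooly heading 93.02 open 0.0005 F [ 2.6 -0.1  4.2]
shift tool mm [11.1 -1.7 -0.4] rotvec deg [ 0.02  0.99 -0.35]
```

View pics/a3.png

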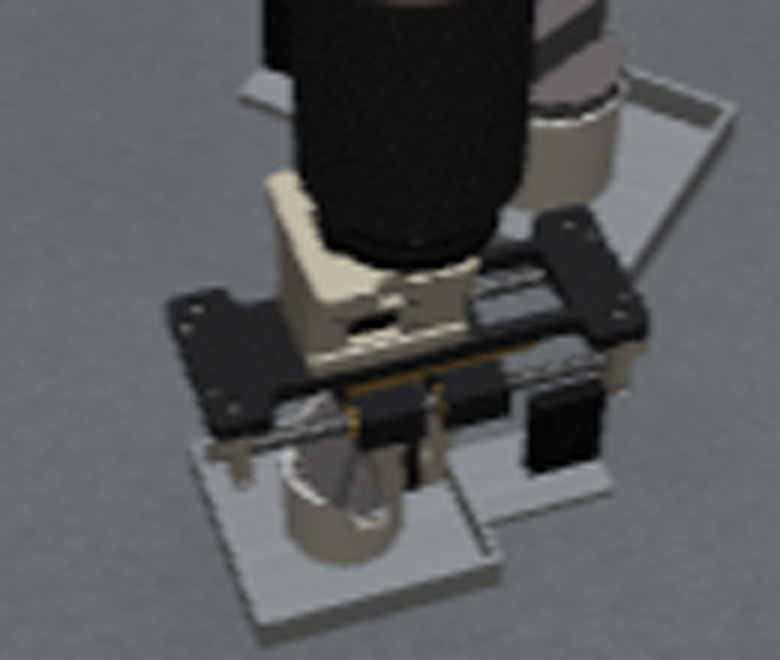

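View pics/a3t.png

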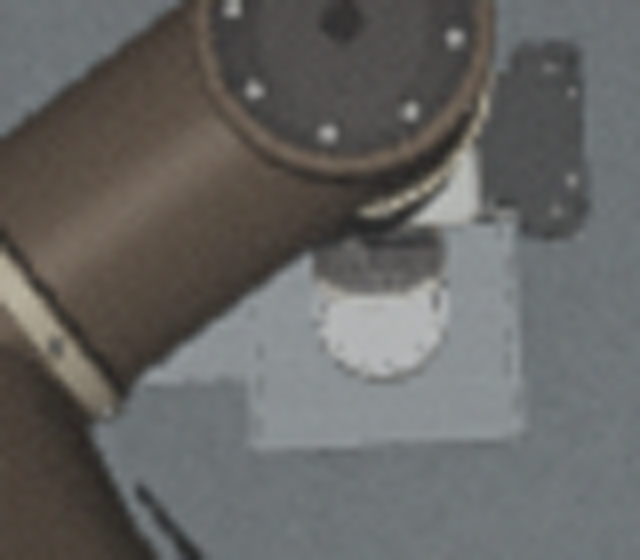

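The lid is swinging down and now covers about half the pot. The finger is on its outer face, and the tray hasn't visibly moved. I'll continue over the top.

```bash
python3 -m inch '[-0.005,0,-0.007,0,1,-0.3,0, -0.005,0,-0.008,0,0,0,0, -0.004,0,-0.010,0,0,0,0, 0,0,-0.010,0,0,0,0]'
python3 - <<'E'
from h import *
delta(tray([-.008,.0,.09]),93)
s=ctrl.snapshot("scene"); crop(s,200,130,330,240,6,"pics/a4.png")
E
```

```text
clock: 4.3
tool_pos: [0.5476, 0.207, 0.2914]
orientation: [-168.6, 89.5, -165.7]
force: [0.8, -0.4, 0.8]
opening: 0.0002
t 4.3 tip [0.5462 0.2066 0.1134] toolx [-0.008 -0.002 -1.   ] tooly heading 92.93 open 0.0002 F [ 0.8 -0.4  0.8]
shift tool mm [ 23.6  -1.1 -16.9] rotvec deg [-0.07 -0.47  0.09]
```

View pics/a4.png

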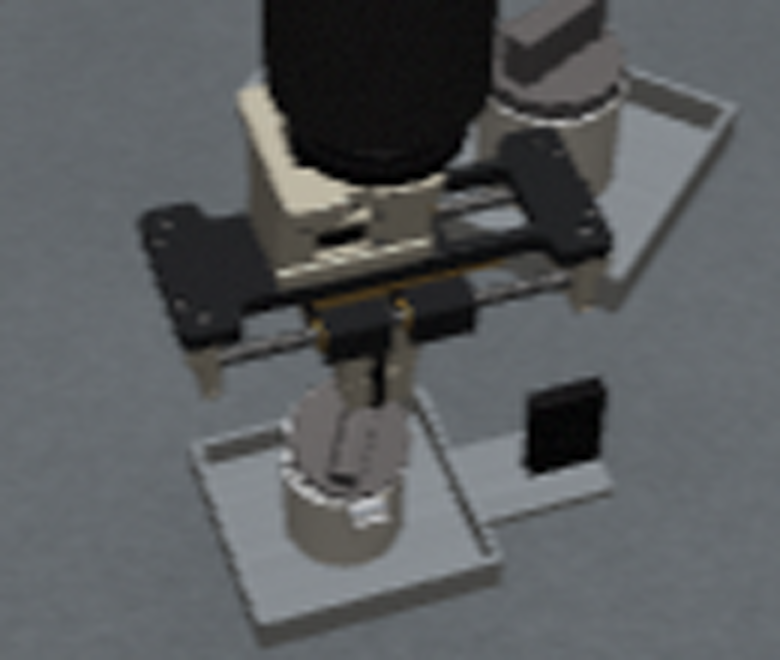

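The lid is at about 35° with the finger on the bar's upper end. Pressing down now.

```bash
python3 -m inch '[0.006,0,-0.005,0,-0.4,0,0, 0.006,0,-0.004,0,0,0,0, 0.006,0,-0.004,0,0,0,0, 0.006,0,-0.003,0,0,0,0, 0.006,0,0,0,0,0,0, 0.004,0,0,0,0,0,0]'
python3 - <<'E'
from h import *
delta(tray([-.008,.0,.09]),93)
s=ctrl.snapshot("scene"); crop(s,200,130,330,240,6,"pics/a5.png")
E
```

```text
clock: 5.1
tool_pos: [0.5291, 0.2063, 0.2668]
orientation: [-36.7, 89.8, -33.5]
force: [-20.4, -3.9, 45.5]
opening: 0.0005
t 5.1 tip [0.5298 0.2058 0.0888] toolx [ 0.004 -0.002 -1.   ] tooly heading 93.21 open 0.0005 F [-20.4  -3.9  45.5]
shift tool mm [-1.2 -1.4  1.4] rotvec deg [0.21 0.2  0.15]
```

View pics/a5.png

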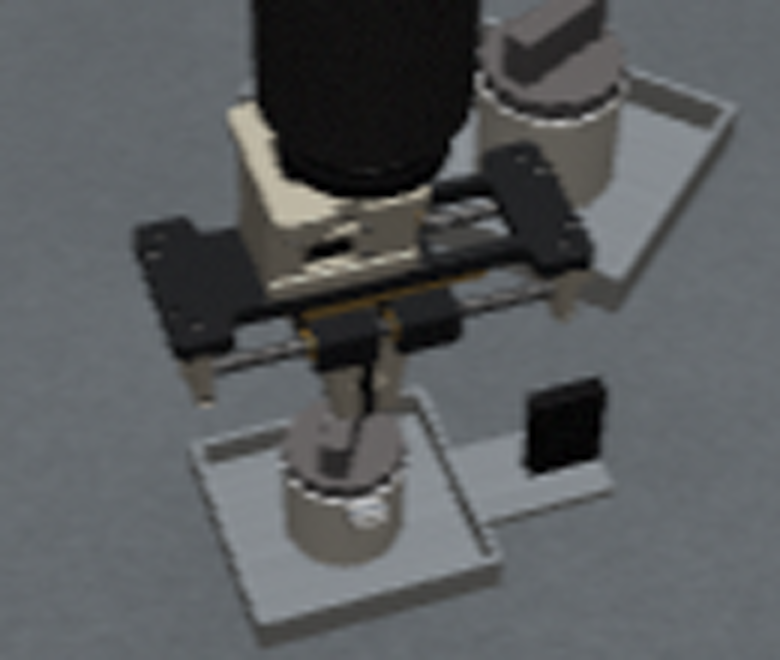

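The lid is flat: the tip is at 0.089 under 45 N of reaction. Backing off to look.

```bash
python3 -m inch '[-0.03,0,0,0,0,0,0.0876, -0.05,0,-0.03,0,0,0,0.0876, -0.05,0,-0.05,0,0,0,0.0876, 0,0,-0.03,0,0,0,0.0876, 0,0,0,0,0,0,0.0876]'
python3 - <<'E'
from h import *
delta(tray([0,.0,.078]),93)
s=ctrl.snapshot("scene"); np.savez("scene1.npz",**s);crop(s,210,170,310,245,8,"pics/a6.png")
s=ctrl.snapshot("top");np.savez("top1.npz",**s); crop(s,210,150,290,220,10,"pics/a6t.png")
E
```

```text
clock: 5.78
tool_pos: [0.4215, 0.2006, 0.3944]
orientation: [-11.3, 89.7, -8.1]
force: [0.2, -0.0, -0.1]
opening: 0.0449
t 5.775 tip [0.4223 0.2004 0.2164] toolx [ 0.005 -0.001 -1.   ] tooly heading 93.16 open 0.0449 F [ 0.2 -0.  -0.1]
shift tool mm [138.9  -9.5 108.5] rotvec deg [0.16 0.26 0.05]
```

View pics/a6.png

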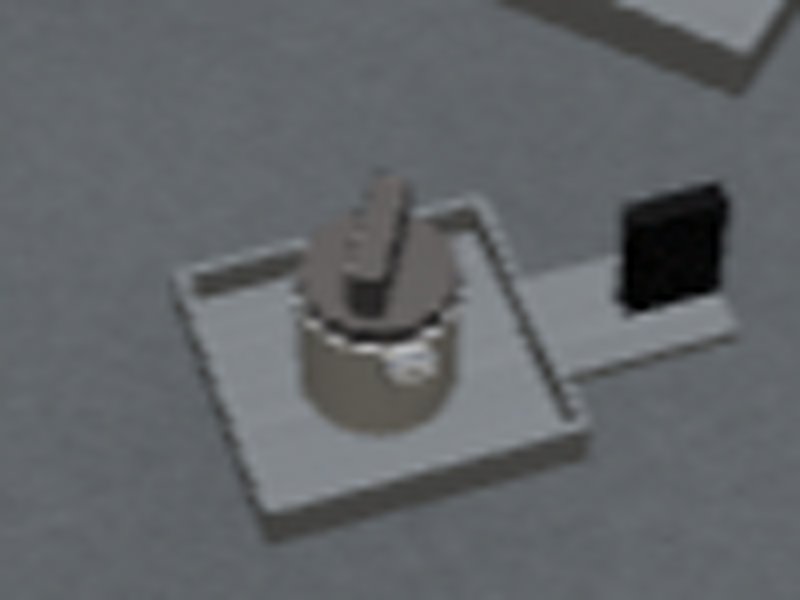

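View pics/a6t.png

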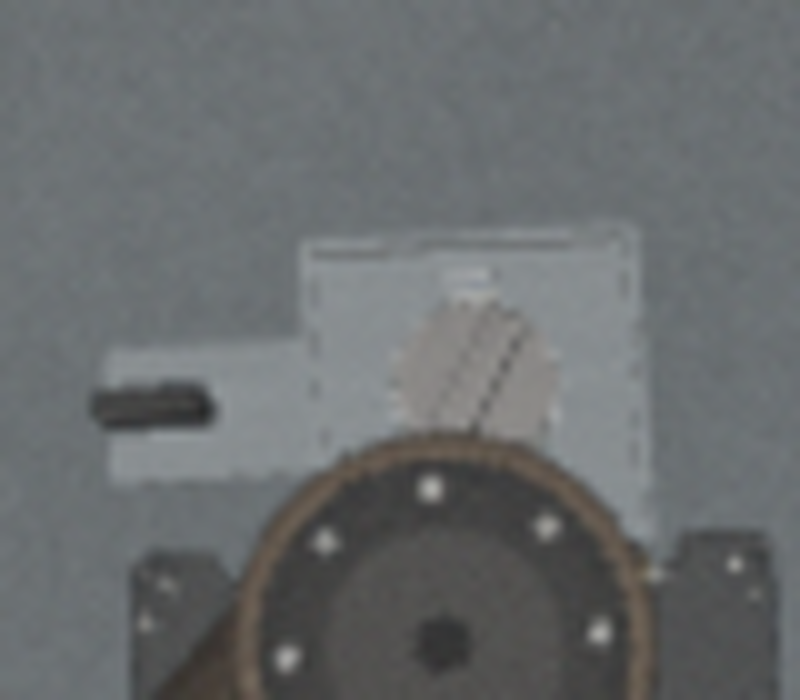

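The lid is closed, and the tray is where it was (corners at (300,240) and (635,228) again). In the top crop the bar's edges run (515,320)-(475,430) and (480,312)-(437,410). Next I'll work out its heading.

Run:
```python
from h import *
s=dict(np.load("top1.npz"))
px=lambda x,y:(210+(x+.5)/10-.5,150+(y+.5)/10-.5)
for a,b in[((475,430),(515,320)),((437,410),(480,312))]:
    d=at_z(s,*px(*b),.09)-at_z(s,*px(*a),.09); h=np.degrees(np.arctan2(d[1],d[0])); print("bar heading",h,"rel tray",h+87)
print(at_z(s,*px(475,380),.066))
# scene: bar top edge
s=dict(np.load("scene1.npz")); q=lambda x,y:(210+(x+.5)/8-.5,170+(y+.5)/8-.5)
d=at_z(s,*q(375,172),.09)-at_z(s,*q(347,265),.09); print("scene L",d,np.degrees(np.arctan2(d[1],d[0])))
d=at_z(s,*q(408,182),.09)-at_z(s,*q(383,275),.09); print("scene R",d,np.degrees(np.arctan2(d[1],d[0])))
e=np.mean([at_z(s,*q(*p),.09) for p in[(375,172),(347,265),(408,182),(383,275)]],0);print("bar mid",e)
print(ctrl.get_obs()["joint_pos"].round(1))
```

```text
bar heading -19.360811416387797 rel tray 67.6391885836122
bar heading -23.02494204676527 rel tray 63.97505795323473
[0.53248054 0.19827558 0.066     ]
scene L [-0.04026389  0.02067505  0.        ] 152.82001640412741
scene R [-0.04021533  0.01986858  0.        ] 153.7081075114191
bar mid [0.53144691 0.19609037 0.09      ]
[  49.7    1.1  -25.4    0.3  -63.4 -136.7]
```

The bar heading is about -23° (the two cameras gave -19 to -27) and its middle is at (0.5315, 0.1965). Joint 6 leaves room for the clockwise turn only with tool-y at heading 247°, so I'll turn anticlockwise by 154° first.

```bash
python3 -m inch '[0,0,0,-10.5,0,0,0.06, 0,0,0,-10.5,0,0,0.06, 0,0,0,-10.5,0,0,0.06, 0,0,0,-10.5,0,0,0.06, 0,0,0,-10.5,0,0,0.06, 0,0,0,-10.5,0,0,0.06, 0,0,0,-10.5,0,0,0.06, 0,0,0,-10.5,0,0,0.06, 0,0,0,-10.5,0,0,0.06, 0,0,0,-10.5,0,0,0.06, 0,0,0,-10.5,0,0,0.06, 0,0,0,-10.5,0,0,0.06, 0,0,0,-10.5,0,0,0.06, 0,0,0,-10.5,0,0,0.06, 0,0,0,-7,0,0,0.06]'
python3 - <<'E'
from h import *
delta([.5315,.1965,.14],67,.159)
print(ctrl.get_obs()["joint_pos"].round(1))
E
```

```text
clock: 7.75
tool_pos: [0.4361, 0.2039, 0.3791]
orientation: [82.3, 88.5, -116.9]
force: [0.8, -0.3, 0.3]
opening: 0.0602
t 7.75 tip [0.4343 0.2003 0.2201] toolx [-0.011 -0.023 -1.   ] tooly heading -109.21 open 0.0602 F [ 0.8 -0.3  0.3]
shift tool mm [ 79.1 -26.4 -92.8] rotvec deg [ 3.79  0.15 -1.45]
[ 48.7   3.6 -24.9   0.4 -62.9  21.9]
```

```bash
python3 -m inch '[0.015,-0.009,-0.031,3.8,0.2,-1.5,0.06, 0.015,-0.011,-0.030,0,0,0,0.06, 0.02,-0.011,-0.030,0,0,0,0.06, 0.005,0,0,0,0,0,0.06]'
python3 - <<'E'
from h import *
delta([.5315,.1965,.07],67)
s=ctrl.snapshot("scene"); crop(s,200,130,330,240,6,"pics/b1.png")
E
```

```text
clock: 8.25
tool_pos: [0.5386, 0.1987, 0.318]
orientation: [80.8, 89.9, -122.3]
force: [-0.4, -0.9, -0.6]
opening: 0.0604
t 8.25 tip [0.5383 0.1983 0.14  ] toolx [-0.001 -0.002 -1.   ] tooly heading -113.09 open 0.0604 F [-0.4 -0.9 -0.6]
shift tool mm [70.   4.6  5.6] rotvec deg [-0.09  0.02 -0.14]
```

View pics/b1.png

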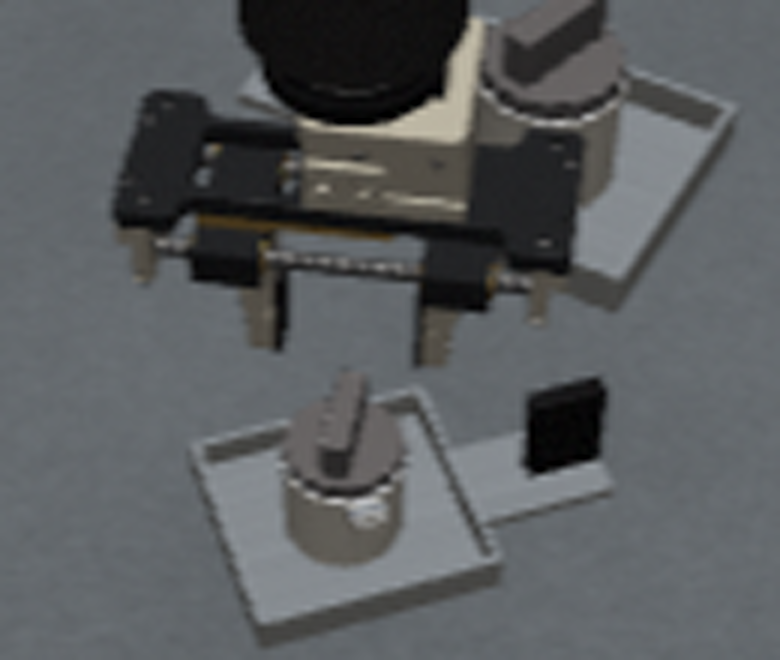

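The fingers straddle the bar direction. Descending to tip z 0.07.

```bash
python3 -m inch '[0.02,0.003,0.003,0,0,0,0.06, 0.025,0.002,0.003,0,0,0,0.06, 0.022,0,0,0,0,0,0.06, 0.003,0,0,0,0,0,0.06]'
python3 - <<'E'
from h import *
delta([.5315,.1965,.07],67)
s=ctrl.snapshot("scene"); crop(s,200,130,330,240,6,"pics/b2.png")
E
```

```text
clock: 8.8
tool_pos: [0.53, 0.196, 0.2458]
orientation: [76.7, 89.8, -126.4]
force: [0.0, -0.3, -0.6]
opening: 0.0601
t 8.8 tip [0.5296 0.1955 0.0678] toolx [-0.002 -0.003 -1.   ] tooly heading -113.12 open 0.0601 F [ 0.  -0.3 -0.6]
shift tool mm [-2.2 -1.  -1.2] rotvec deg [-0.12  0.05 -0.21]
```

View pics/b2.png

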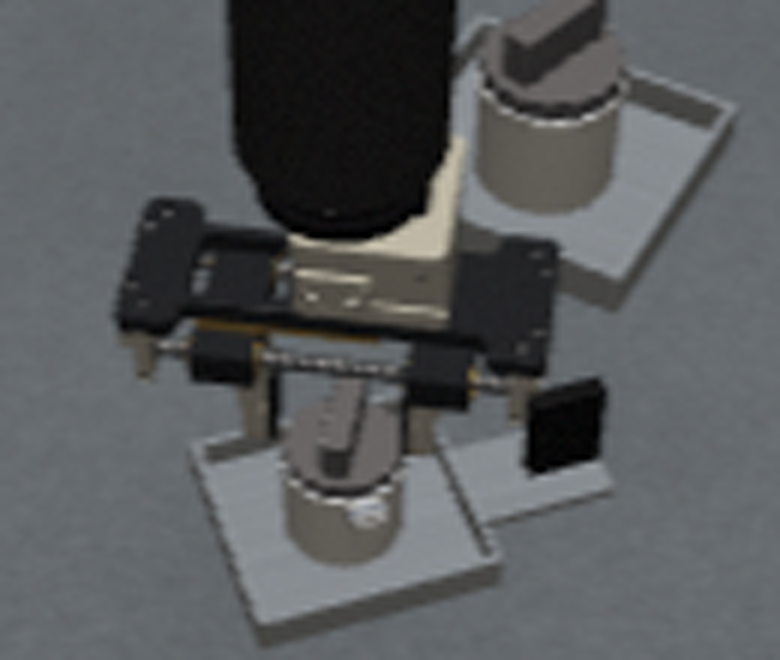

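```bash
python3 -m inch '[-0.003,0,0.001,0,0,0,0.012, 0,0,0,0,0,0,0.008, 0,0,0,0,0,0,0.005, 0,0,0,0,0,0,0.005, 0,0,0,0,0,0,0.005]'
python3 - <<'E'
from h import *
delta([.5315,.1965,.07],67)
s=ctrl.snapshot("scene"); crop(s,200,130,330,240,6,"pics/b3.png")
E
```

```text
clock: 9.48
tool_pos: [0.5301, 0.1974, 0.2529]
orientation: [-149.6, 89.8, 7.4]
force: [0.2, 0.1, -0.1]
opening: 0.0159
t 9.475 tip [0.5306 0.1974 0.0749] toolx [ 0.003  0.    -1.   ] tooly heading -113.07 open 0.0159 F [ 0.2  0.1 -0.1]
shift tool mm [ 4.9  0.3 -1.6] rotvec deg [-0.07 -0.15  0.09]
```

View pics/b3.png

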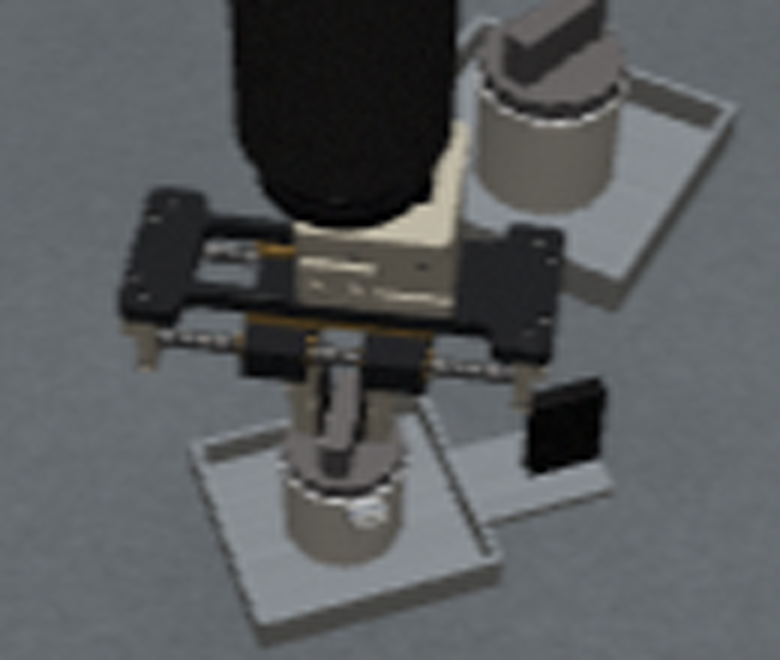

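```bash
python3 -m inch '[0,0,0,0,0,0,0, 0,0,0,0,0,0,0]'
python3 - <<'E'
from h import *
delta([.5315,.1965,.07],67)
E
```

```text
clock: 9.78
tool_pos: [0.5301, 0.1973, 0.2529]
orientation: [-153.6, 89.8, 3.4]
force: [-0.9, 1.0, -0.1]
opening: 0.0136
t 9.775 tip [0.5306 0.1973 0.0749] toolx [ 0.003  0.    -1.   ] tooly heading -113.07 open 0.0136 F [-0.9  1.  -0.1]
shift tool mm [ 4.9  0.2 -1.6] rotvec deg [-0.07 -0.15  0.07]
```

The bar is gripped at 13.6 mm opening. Turning clockwise.

```bash
python3 -m inch '[0,0,0,7,0,0,0, 0,0,0,7,0,0,0, 0,0,0,7,0,0,0, 0,0,0,7,0,0,0, 0,0,0,7,0,0,0, 0,0,0,7,0,0,0, 0,0,0,7,0,0,0, 0,0,0,6,0,0,0]'
python3 - <<'E'
from h import *
delta([.5315,.1965,.07],3); print(ctrl.get_obs()["moment"])
E
```

```text
clock: 10.78
tool_pos: [0.5314, 0.1985, 0.2529]
orientation: [-83.0, 89.7, 17.2]
force: [0.5, -0.1, -0.2]
opening: 0.014
t 10.775 tip [0.5324 0.1988 0.0749] toolx [ 0.006  0.002 -1.   ] tooly heading -169.76 open 0.014 F [ 0.5 -0.1 -0.2]
shift tool mm [ 4.9  0.3 -2. ] rotvec deg [7.24 0.06 0.33]
[-0.10140462 -0.21435582  0.05100225]
```

```bash
python3 -m inch '[0,0,0,4,0,0,0, 0,0,0,4,0,0,0]'
python3 - <<'E'
from h import *
delta([.5315,.1965,.07],3); print(ctrl.get_obs()["moment"])
E
python3 -m inch '[0,0,0,2,0,0,0, 0,0,0,2,0,0,0]'
python3 - <<'E'
from h import *
delta([.5315,.1965,.07],3); print(ctrl.get_obs()["moment"])
s=ctrl.snapshot("scene"); crop(s,200,130,330,240,6,"pics/b4.png")
E
```

```text
clock: 11.02
tool_pos: [0.5316, 0.1985, 0.2529]
orientation: [-77.6, 89.7, 14.3]
force: [-1.1, 0.9, 1.1]
opening: 0.0137
t 11.025 tip [0.5327 0.1988 0.0749] toolx [ 0.006  0.001 -1.   ] tooly heading -178.05 open 0.0137 F [-1.1  0.9  1.1]
shift tool mm [ 4.9  0.2 -2. ] rotvec deg [-1.05  0.07  0.34]
[-0.06766926  0.404955    0.1179396 ]
clock: 11.28
tool_pos: [0.5315, 0.1985, 0.2529]
orientation: [-76.1, 89.7, 11.7]
force: [-1.6, 0.1, 0.7]
opening: 0.0135
t 11.275 tip [0.5325 0.1987 0.0749] toolx [ 0.006  0.001 -1.   ] tooly heading 177.84 open 0.0135 F [-1.6  0.1  0.7]
shift tool mm [ 4.9 -0.  -2. ] rotvec deg [-5.16  0.06  0.32]
[-0.03696549  0.42595696  0.18664366]
```

View pics/b4.png

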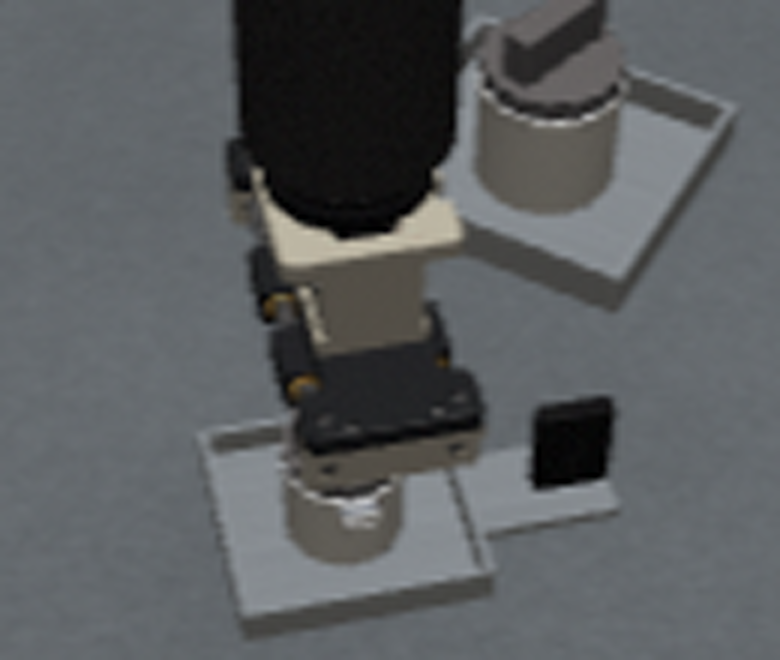

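The tray has begun turning with the cap: the fin moved from (603,380) to (612,400). So the cap is at its stop. Releasing, lifting and re-measuring.

```bash
python3 -m inch '[0,0,0,0,0,0,0.05, 0,0,0,0,0,0,0.06, 0,0,0,0,0,0,0.06, -0.04,0,0,0,0,0,0.06, -0.05,0,0.04,0,0,0,0.06, -0.02,0,0.05,0,0,0,0.06, 0,0,0.05,0,0,0,0.06, 0,0,0,0,0,0,0.06]'
python3 - <<'E'
from h import *
delta([.5315,.1965,.07],3)
s=ctrl.snapshot("scene"); np.savez("scene2.npz",**s);crop(s,210,170,310,245,8,"pics/b5.png")
s=ctrl.snapshot("top");np.savez("top2.npz",**s); crop(s,210,150,290,220,10,"pics/b5t.png")
E
```

```text
clock: 12.32
tool_pos: [0.5366, 0.3414, 0.3661]
orientation: [-63.3, 89.7, 24.3]
force: [-1.3, -1.1, -1.0]
opening: 0.0599
t 12.325 tip [0.5374 0.3418 0.1881] toolx [ 0.005  0.002 -1.   ] tooly heading 177.68 open 0.0599 F [-1.3 -1.1 -1. ]
shift tool mm [ 117.7   -0.2 -145.3] rotvec deg [-5.32  0.12  0.26]
```

View pics/b5.png

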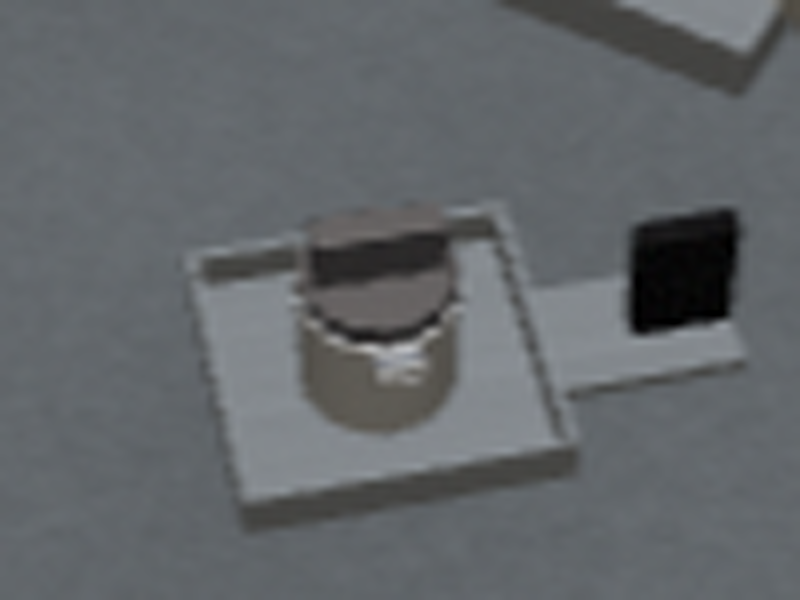

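View pics/b5t.png

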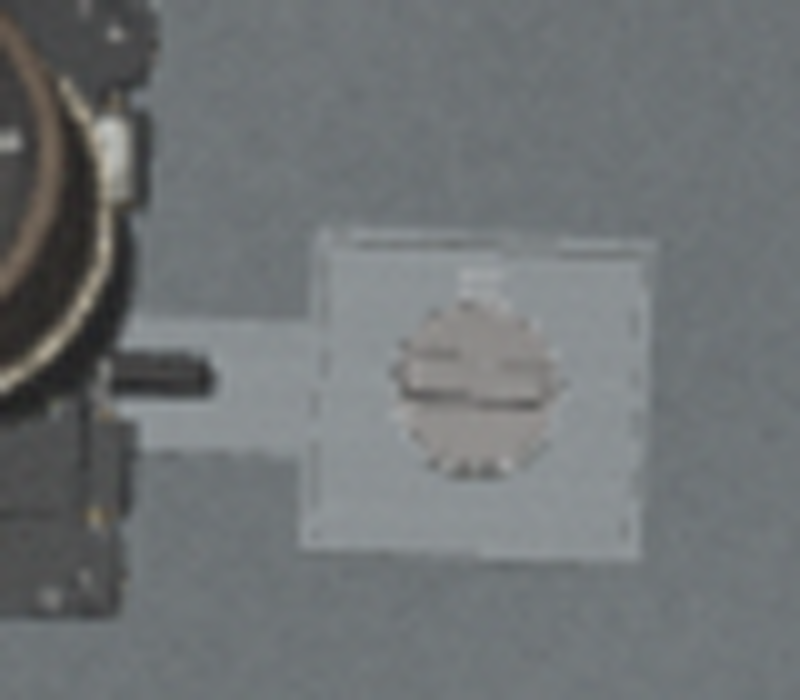

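The bar now lies in line with the tray and the lid is flat. Rim corners in the crop: (318,232), (655,240), (640,558), (302,548). I'll re-fit the tray pose.

Run:
```python
from h import *
s=dict(np.load("top2.npz"))
px=lambda x,y:(210+(x+.5)/10-.5,150+(y+.5)/10-.5)
T=np.array([at_z(s,*px(x,y),.02) for x,y in[(318,232),(655,240),(640,558),(302,548)]]);print(T.mean(0),[np.linalg.norm(T[i]-T[(i+1)%4]).round(4) for i in range(4)])
e=T[1]-T[0]+T[2]-T[3]; y1=np.degrees(np.arctan2(e[1],e[0])); e=T[0]-T[3]+T[1]-T[2]; y2=np.degrees(np.arctan2(e[1],e[0]))-90; print(y1,y2)
print("bar",at_z(s,*px(405,385),.09),at_z(s,*px(548,390),.09))
sc=dict(np.load("scene2.npz")); q=lambda x,y:(210+(x+.5)/8-.5,170+(y+.5)/8-.5)
S=np.array([at_z(sc,*q(x,y),.02) for x,y in[(240,500),(575,452),(505,205),(188,255)]]);print("scene",S.mean(0),S.round(4).tolist())
f=[at_z(sc,*q(x,y),.06) for x,y in[(632,232),(738,215)]];print("fin top(+x edge)",f)
y=(y1+y2)/2
c=T.mean(0);c[2]=0; g=tray([-.1175,0,.045],c,y); print("yaw",y,"grip",g); delta([g[0],g[1],.047],y+90,.159)
```

```text
[0.53134473 0.19705398 0.02      ] [np.float64(0.1247), np.float64(0.1179), np.float64(0.1245), np.float64(0.1172)]
-90.9815965905729 -92.22387051751429
bar [0.52834767 0.22289583 0.09      ] [0.52705917 0.17234077 0.09      ]
scene [0.53266884 0.19530171 0.02      ] [[0.5876, 0.1301, 0.02], [0.5974, 0.2528, 0.02], [0.4759, 0.2616, 0.02], [0.4698, 0.1367, 0.02]]
fin top(+x edge) [array([0.53407633, 0.29221382, 0.06      ]), array([0.53603588, 0.33286374, 0.06      ])]
yaw -91.6027335540436 grip [0.53463113 0.31450802 0.045     ]
t 12.425 tip [0.5371 0.3391 0.207 ] toolx [ 0.004  0.001 -1.   ] tooly heading 177.59 open 0.0599 F [ 0.2 -0.9 -0.9]
shift tool mm [160.    1.5 -24.7] rotvec deg [-0.81  0.08  0.22]
```

```bash
python3 -m inch '[0.03,0,-0.012,0,0,0,0.05, 0.04,0.001,-0.012,0,0,0,0.05, 0.04,0,0,0,0,0,0.05, 0.035,0,0,0,0,0,0.05, 0.006,0,0,0,0,0,0.05]'
python3 - <<'E'
from h import *
delta([.5346,.3145,.049],-92+90,.159)
s=ctrl.snapshot("scene"); crop(s,220,140,330,240,6,"pics/d1.png")
E
```

```text
clock: 13.05
tool_pos: [0.5352, 0.3088, 0.2124]
orientation: [-66.8, 89.7, 20.5]
force: [-0.7, 0.0, 1.0]
opening: 0.0502
t 13.05 tip [0.5359 0.3091 0.0534] toolx [ 0.005  0.002 -1.   ] tooly heading 177.35 open 0.0502 F [-0.7  0.   1. ]
shift tool mm [4.4 0.9 5.7] rotvec deg [-0.65  0.11  0.26]
```

View pics/d1.png

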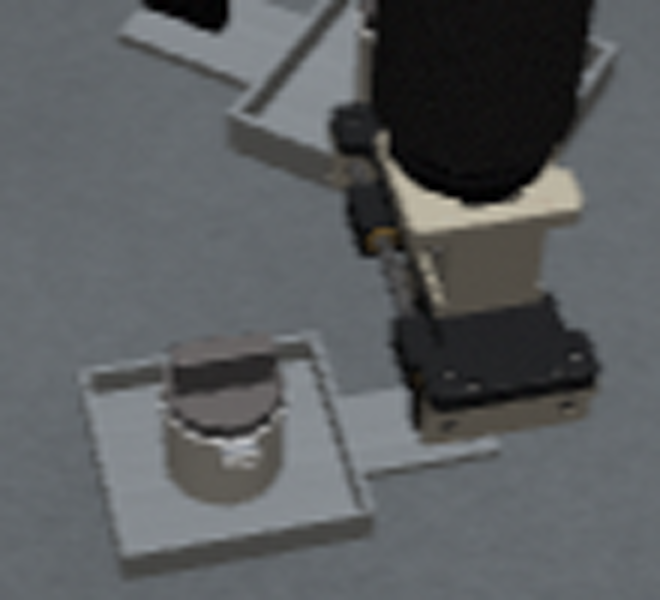

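Aligned over the fin. I'll trim the position and close.

```bash
python3 -m inch '[0.004,0.001,0.005,0,0,0,0.05, 0,0,0,0,0,0,0.015, 0,0,0,0,0,0,0, 0,0,0,0,0,0,0, 0,0,0,0,0,0,0, 0,0,0,0,0,0,0]'
python3 - <<'E'
from h import *
delta([.5346,.3145,.049],-92+90,.159)
# goal for grip
d=R.from_euler('z',BY,degrees=True)
for x in(-.16,-.06,0,.0625): print(x,(BM+d.apply([x-.1175,0,0])).round(4))
E
```

```text
clock: 13.85
tool_pos: [0.536, 0.3154, 0.214]
orientation: [-52.7, 89.2, 34.7]
force: [-0.4, 1.1, -0.2]
opening: 0.012
t 13.85 tip [0.5377 0.3166 0.055 ] toolx [ 0.011  0.008 -1.   ] tooly heading 177.39 open 0.012 F [-0.4  1.1 -0.2]
shift tool mm [ 5.9  1.4 -1. ] rotvec deg [-0.61  0.46  0.61]
-0.16 [0.5371 0.1104 0.    ]
-0.06 [0.5398 0.0104 0.    ]
0 [ 0.5413 -0.0495  0.    ]
0.0625 [ 0.543 -0.112  0.   ]
```

The fin is held at 12 mm. I'll square up to the bay's direction (-4° about tool x) and slide a first part.

```bash
python3 -m inch '[0,0,0,-2,0.3,0.4,0, 0,0,0,-2,0.2,0.2,0, 0,0,-0.02,0,0,0,0, 0,0,-0.03,0,0,0,0, 0,0,-0.03,0,0,0,0, 0,0,-0.03,0,0,0,0]'
python3 - <<'E'
from h import *
delta([.5371,.1104,.055],BY+90,.159)
E
```

```text
clock: 14.6
tool_pos: [0.5393, 0.2046, 0.2139]
orientation: [-48.8, 89.7, 42.9]
force: [1.5, 1.7, -0.1]
opening: 0.0116
t 14.6 tip [0.5398 0.2051 0.0549] toolx [ 0.003  0.003 -1.   ] tooly heading -178.24 open 0.0116 F [ 1.5  1.7 -0.1]
shift tool mm [ -0.4   5.1 -94.1] rotvec deg [0.26 0.17 0.19]
```

```bash
python3 -m inch '[0,0.001,-0.03,0,0,0,0, 0,0.001,-0.03,0,0,0,0, 0,0.001,-0.026,0,0,0,0, 0,0,0,0,0,0,0]'
python3 - <<'E'
from h import *
delta([.5371,.1104,.055],BY+90,.159)
s=ctrl.snapshot("scene"); np.savez("scene3.npz",**s);cv2.imwrite("pics/d2.png",cv2.resize(s["color"][140:320,20:270,::-1],None,fx=3.2,fy=3.2,interpolation=cv2.INTER_CUBIC))
s=ctrl.snapshot("top");np.savez("top3.npz",**s); crop(s,250,130,410,240,5,"pics/d2t.png")
E
```

```text
clock: 15.1
tool_pos: [0.5382, 0.1123, 0.2139]
orientation: [-50.5, 89.7, 41.1]
force: [-0.2, -1.5, -1.2]
opening: 0.012
t 15.1 tip [0.5388 0.1128 0.0549] toolx [ 0.004  0.003 -1.   ] tooly heading -178.34 open 0.012 F [-0.2 -1.5 -1.2]
shift tool mm [-0.1  1.1 -1.9] rotvec deg [0.16 0.18 0.22]
```

View pics/d2.png

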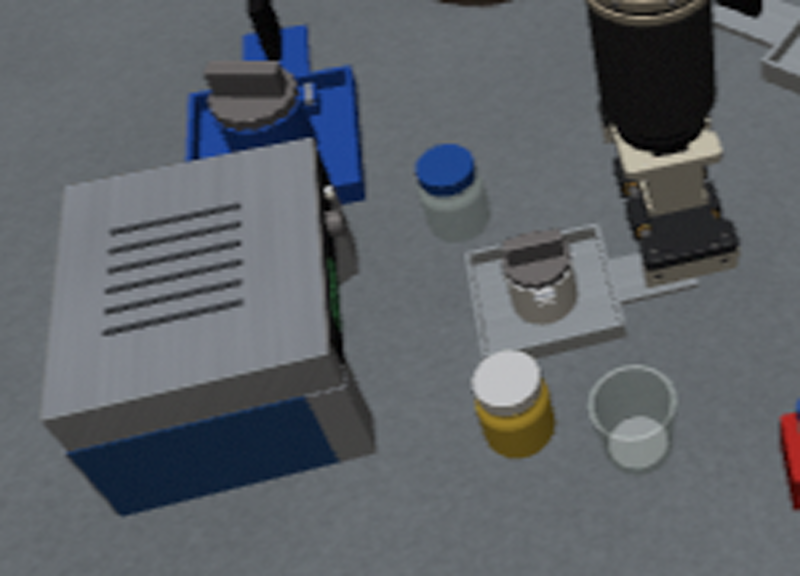

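View pics/d2t.png

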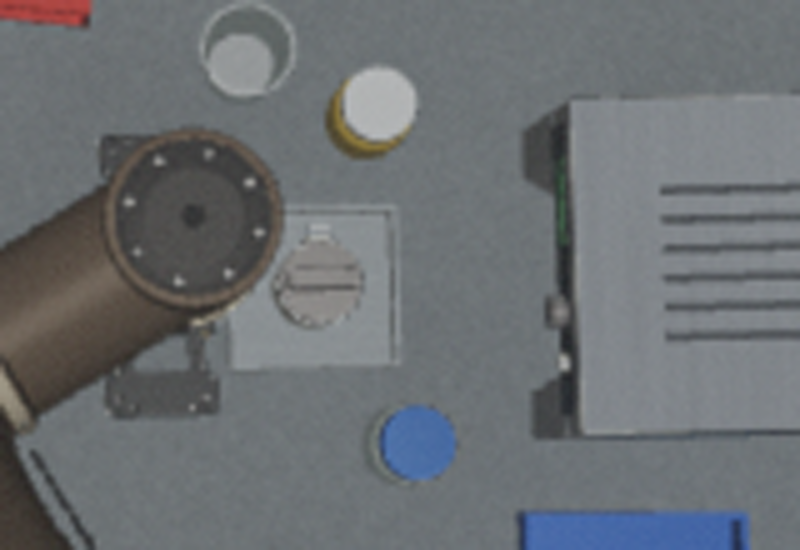

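The tray is clear of both jars (yellow jar base at (365,130), blue cap at (418,443)). Its front corners are at (398,207) and (400,365), and the lower rear one is at (232,370).

Run:
```python
from h import *
s=dict(np.load("top3.npz"))
q=lambda x,y:(250+(x+.5)/5-.5,130+(y+.5)/5-.5)
a,b,c=[at_z(s,*q(*p),.02) for p in[(398,207),(400,365),(232,370)]]
d=b-a;print("front edge",a,b,np.linalg.norm(d),"yaw",np.degrees(np.arctan2(d[1],d[0]))-270+360)
d=b-c;print("side yaw",np.degrees(np.arctan2(d[1],d[0])),np.linalg.norm(d))
i=R.from_euler('z',-BY,degrees=True)
print("front mid in bay",i.apply((a+b)/2-BM))
print("bar",[i.apply(at_z(s,*q(*p),.09)-BM) for p in[(288,275),(360,277)]], "pot ctr", i.apply(at_z(s,*q(318,283),.066)-BM))
for n,p,z in[("jarb",(380,104),.08),("jara",(419,443),.08),("beaker",(248,49),.07)]: print(n,at_z(s,*q(*p),z))
# bay corners refit
for p in[(568,100),(580,433)]: print("bay corner",at_z(s,*q(*p),.15))
```

```text
front edge [ 0.60053432 -0.06770005  0.02      ] [ 0.48353932 -0.06891839  0.02      ] 0.1170013387462221 yaw -89.40336338973987
side yaw -87.72888505437585 0.12359077677739831
front mid in bay [-0.09871882  0.00022106  0.02      ]
bar [array([-0.18805413,  0.00304502,  0.09      ]), array([-0.13726649,  0.00078045,  0.09      ])] pot ctr [-0.1640466  -0.00083564  0.066     ]
jarb [ 0.66692826 -0.04555916  0.08      ]
jara [ 0.42508474 -0.07272443  0.08      ]
beaker [0.70788749 0.0479873  0.07      ]
bay corner [ 0.65866514 -0.16341224  0.15      ]
bay corner [ 0.43142457 -0.16972508  0.15      ]
```

Lined up with the bay: lateral offset about 0, yaw about -88.5. Sliding on.

```bash
python3 -m inch '[0,0,-0.025,0,0,0,0, 0,0,-0.025,0,0,0,0, 0,0,-0.025,0,0,0,0, 0,0,-0.02,0,0,0,0, 0,0,-0.015,0,0,0,0]'
python3 - <<'E'
from h import *
delta([.5430,-.112,.055],BY+90,.159)
s=ctrl.snapshot("scene"); cv2.imwrite("pics/d3.png",cv2.resize(s["color"][140:320,20:270,::-1],None,fx=3.2,fy=3.2,interpolation=cv2.INTER_CUBIC))
s=ctrl.snapshot("top");crop(s,250,130,410,240,5,"pics/d3t.png")
E
```

```text
clock: 15.82
tool_pos: [0.5438, 0.0072, 0.2139]
orientation: [-51.4, 89.4, 40.6]
force: [0.2, 3.7, 0.7]
opening: 0.0117
t 15.825 tip [0.5451 0.0083 0.0549] toolx [ 0.008  0.007 -1.   ] tooly heading -177.94 open 0.0117 F [0.2 3.7 0.7]
shift tool mm [  -1.     5.  -119.1] rotvec deg [0.56 0.39 0.49]
```

View pics/d3.png

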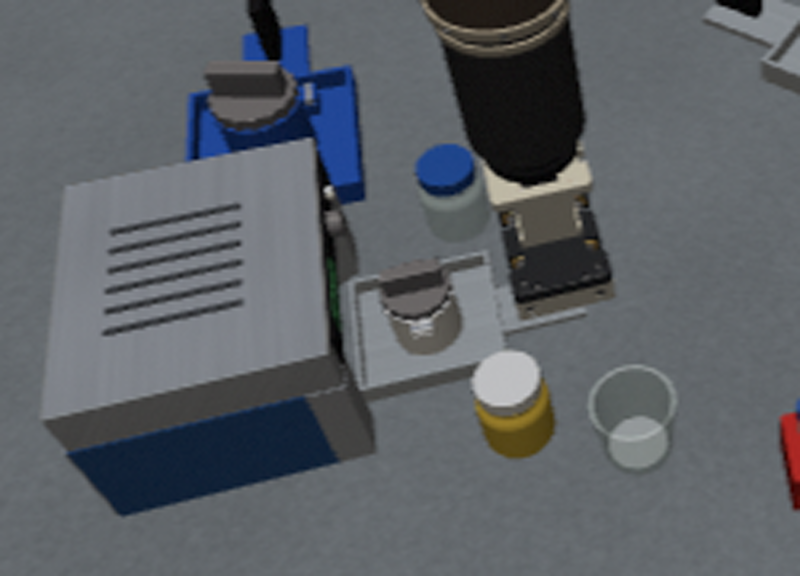

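View pics/d3t.png

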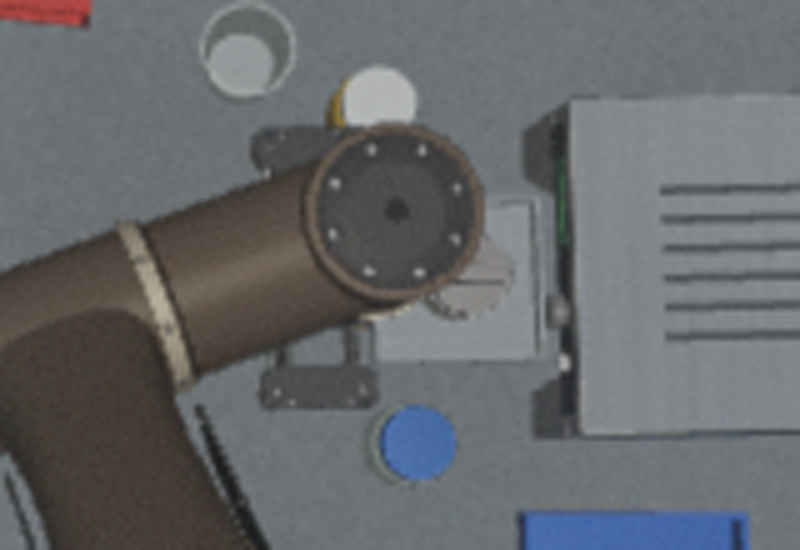

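On course, with a few mm of drift in +x (3.5 mm) to correct. The gripper's body will come near the knob on the incubator's face at (557,310), so I'll triangulate how far it protrudes.

Run:
```python
from h import *
s=load("scene");t=load("top")
crop(s,90,180,150,240,10,"pics/k_s.png"); crop(t,350,160,380,215,10,"pics/k_t.png")
```

```text
(no output)
```

View pics/k_s.png

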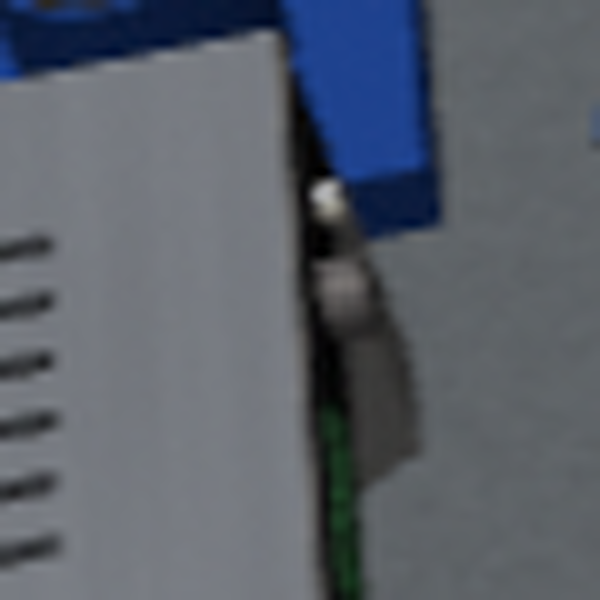

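View pics/k_t.png

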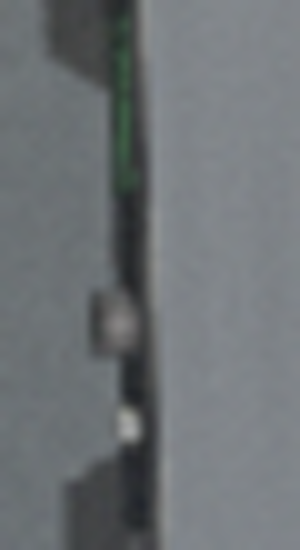

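Run:
```python
from h import *
s=load("scene");t=load("top")
for z in(.11,.12,.13,.14): print(z,"top",at_z(t,358.5,191.8,z).round(4),"scene",at_z(s,126.8,209.3,z).round(4))
print("face",[ (BM+R.from_euler('z',BY,degrees=True).apply([0,y,0]))[1].round(4) for y in(.03,-.03)])
```

```text
0.11 top [ 0.5171 -0.1553  0.11  ] scene [ 0.5008 -0.1598  0.11  ]
0.12 top [ 0.5163 -0.153   0.12  ] scene [ 0.5099 -0.1576  0.12  ]
0.13 top [ 0.5155 -0.1508  0.13  ] scene [ 0.5189 -0.1554  0.13  ]
0.14 top [ 0.5147 -0.1486  0.14  ] scene [ 0.5279 -0.1533  0.14  ]
face [np.float64(-0.1662), np.float64(-0.1678)]
```

The knob reaches about y = -0.153 at z ≈ 0.126. At the home position the gripper body would come to about y = -0.150, which is too close. So I'll slide in with the grip to about 25 mm short, then open, back off, and finish by pushing on the rear end of the fin with closed fingers.

```bash
python3 -m inch '[0,0.002,-0.015,0.3,0.3,0.4,0, 0,0.001,-0.02,0,0,0,0, 0,0.001,-0.02,0,0,0,0]'
python3 - <<'E'
from h import *
delta([.5430,-.087,.055],BY+90,.159)
s=ctrl.snapshot("scene"); cv2.imwrite("pics/d4.png",cv2.resize(s["color"][140:320,20:270,::-1],None,fx=3.2,fy=3.2,interpolation=cv2.INTER_CUBIC))
s=ctrl.snapshot("top");crop(s,250,130,410,240,5,"pics/d4t.png")
E
```

```text
clock: 16.3
tool_pos: [0.542, -0.0487, 0.2139]
orientation: [-59.2, 89.8, 32.7]
force: [-0.1, 3.2, 0.5]
opening: 0.0119
t 16.3 tip [ 0.5424 -0.0485  0.0549] toolx [ 0.002  0.001 -1.   ] tooly heading -178.1 open 0.0119 F [-0.1  3.2  0.5]
shift tool mm [ -0.2   0.3 -38.3] rotvec deg [0.4  0.08 0.14]
```

View pics/d4.png

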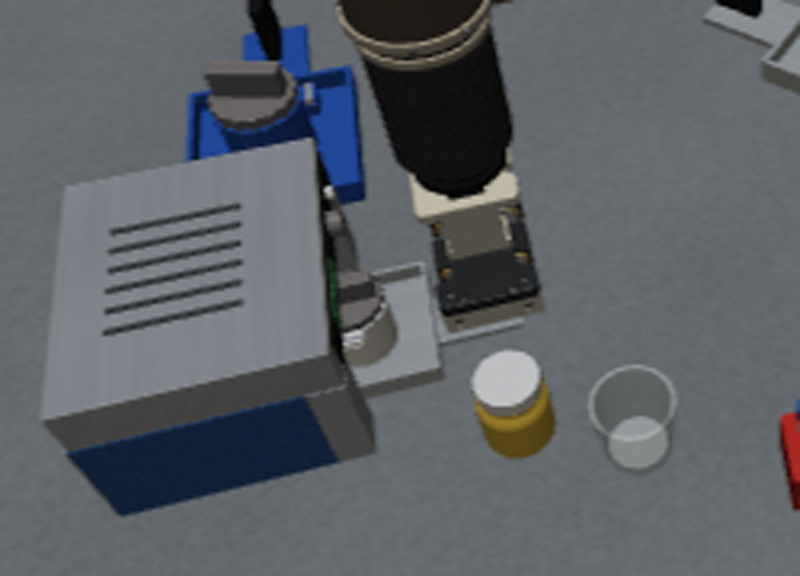

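View pics/d4t.png

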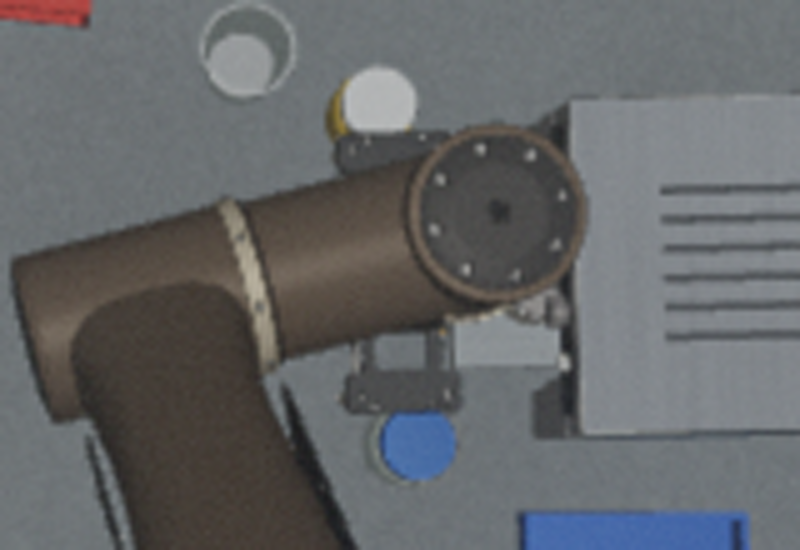

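The nose is past the cheeks with no side force. Sliding another 35 mm gently.

```bash
python3 -m inch '[0,0,-0.012,0.3,0,0,0, 0,0,-0.012,0,0,0,0, 0,0,-0.012,0,0,0,0, 0,0,0,0,0,0,0]'
python3 - <<'E'
from h import *
delta([.5430,-.087,.055],BY+90,.159)
E
```

```text
clock: 16.9
tool_pos: [0.5429, -0.0885, 0.2139]
orientation: [-70.7, 89.9, 20.7]
force: [0.6, -3.5, -0.2]
opening: 0.0118
t 16.9 tip [ 0.5432 -0.0884  0.0549] toolx [ 0.002  0.001 -1.   ] tooly heading -178.53 open 0.0118 F [ 0.6 -3.5 -0.2]
shift tool mm [-0.1 -0.2  1.5] rotvec deg [-0.03  0.04  0.12]
```

```bash
python3 -m inch '[0,0,0,0,0,0,0.04, 0,0,0,0,0,0,0.04, 0,0,0.02,0,0,0,0.04, 0,0,0.025,0,0,0,0.04, 0.006,0,0,0,0,0,0, 0.005,0,0,0,0,0,0, 0,0,0,0,0,0,0]'
python3 - <<'E'
from h import *
delta([.5430,-.112+.030,.045],BY+90,.159)
s=ctrl.snapshot("scene"); cv2.imwrite("pics/d5.png",cv2.resize(s["color"][160:300,80:240,::-1],None,fx=4.2,fy=4.2,interpolation=cv2.INTER_CUBIC))
E
```

```text
clock: 17.77
tool_pos: [0.5407, -0.0428, 0.2015]
orientation: [106.9, 89.9, -161.6]
force: [0.1, -0.1, -0.1]
opening: 0.0156
t 17.775 tip [ 0.5406 -0.0428  0.0425] toolx [-0.001 -0.    -1.   ] tooly heading -178.51 open 0.0156 F [ 0.1 -0.1 -0.1]
shift tool mm [ -2.5  -1.2 -39.3] rotvec deg [-0.01 -0.02 -0.06]
```

View pics/d5.png

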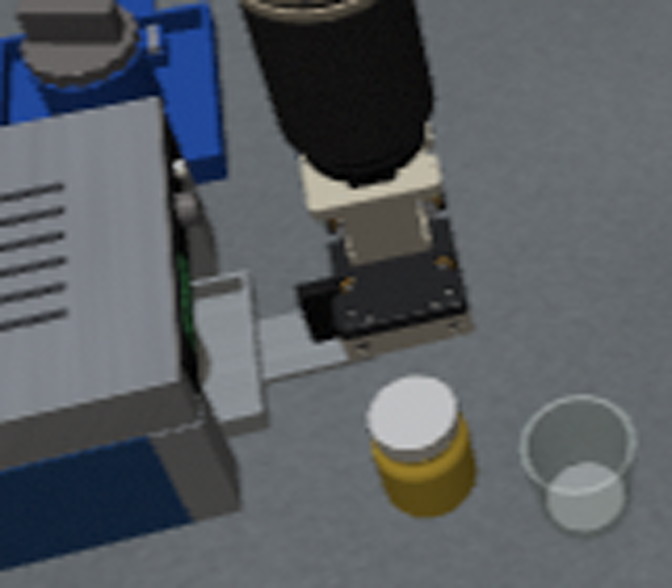

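The fin is released and the fingers are behind it. Closing and pushing.

```bash
python3 -m inch '[0,0,0,0,0,0,0, 0,0,0,0,0,0,0, -0.002,0,-0.009,0,0,0,0, 0,0,-0.008,0,0,0,0, 0,0,-0.008,0,0,0,0, 0,0,-0.006,0,0,0,0]'
python3 - <<'E'
from h import *
delta([.5430,-.083,.045],BY+90,.159)
E
```

```text
clock: 18.58
tool_pos: [0.5419, -0.0763, 0.2042]
orientation: [-46.0, 90.0, 45.5]
force: [-0.4, 3.0, -0.7]
opening: 0.0005
t 18.575 tip [ 0.5419 -0.0762  0.0452] toolx [ 0.  0. -1.] tooly heading -178.57 open 0.0005 F [-0.4  3.  -0.7]
shift tool mm [ 0.2 -1.  -6.7] rotvec deg [-0.07  0.02  0.02]
```

```bash
python3 -m inch '[0,0,-0.004,0,0,0,0, 0,0,-0.003,0,0,0,0]'; python3 -m inch '[0,0,-0.003,0,0,0,0]';python3 -m inch '[0,0,-0.003,0,0,0,0]'
```

```text
clock: 18.82
tool_pos: [0.542, -0.0831, 0.2042]
orientation: [-22.2, 89.9, 69.1]
force: [-5.4, 26.5, 5.9]
opening: 0.0005
clock: 18.95
tool_pos: [0.5419, -0.0839, 0.2042]
orientation: [-16.2, 89.6, 75.1]
force: [-6.7, 33.4, 8.1]
opening: 0.0001
clock: 19.08
tool_pos: [0.5418, -0.0843, 0.2042]
orientation: [-14.3, 89.4, 77.0]
force: [-4.7, 25.7, 6.1]
opening: 0.0004
```

A firm stop at y = -0.084, against -0.083 predicted. Backing off and checking.

```bash
python3 -m inch '[0,0,0.02,0,0,0,0, 0,0,0.03,0,0,0,0, -0.05,0,0.01,0,0,0,0, -0.06,0,0,0,0,0,0, -0.06,0,0.05,0,0,0,0, 0,0,0.06,0,0,0,0, 0,0,0.06,0,0,0,0, 0,0,0.06,0,0,0,0, 0,0,0,0,0,0,0]'
python3 - <<'E'
from h import *
s=ctrl.snapshot("scene");np.savez("scene4.npz",**s); cv2.imwrite("pics/e1.png",cv2.resize(s["color"][150:310,20:240,::-1],None,fx=3.5,fy=3.5,interpolation=cv2.INTER_CUBIC))
s=ctrl.snapshot("top");np.savez("top4.npz",**s);crop(s,270,120,430,240,5,"pics/e1t.png")
E
```

```text
clock: 20.2
tool_pos: [0.5349, 0.2001, 0.3703]
orientation: [-14.3, 89.5, 76.9]
force: [0.9, -0.3, 0.2]
opening: 0.0005
```

View pics/e1.png

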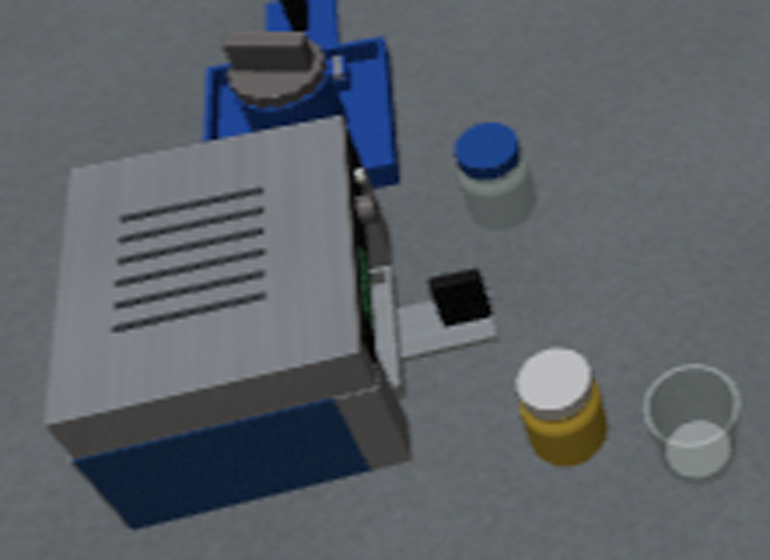

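View pics/e1t.png

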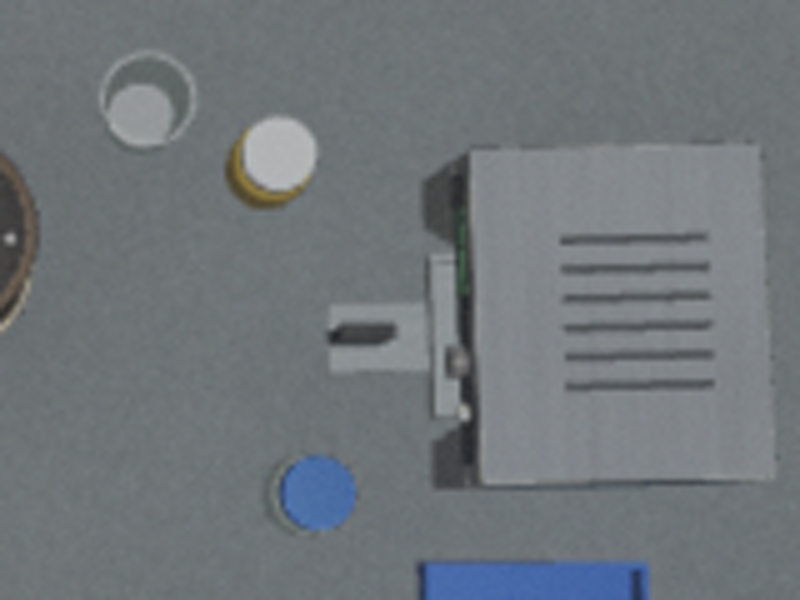

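Run:
```python
from h import *
s=dict(np.load("top4.npz"));sc=dict(np.load("scene4.npz"))
q=lambda x,y:(270+(x+.5)/5-.5,120+(y+.5)/5-.5)
i=R.from_euler('z',-BY,degrees=True)
a,b=[i.apply(at_z(s,*q(*p),.02)-BM) for p in[(430,255),(434,418)]];print("rear edge",a,b,"skew deg",np.degrees((b-a)[0]/(a-b)[1]))
a,b=[i.apply(at_z(s,*q(*p),.006)-BM) for p in[(330,304),(330,372)]];print("tongue end",a,b)
print("fin top",[i.apply(at_z(s,*q(*p),.06)-BM) for p in[(336,328),(397,328)]])
r=lambda x,y:(20+(x+.5)/3.5-.5,150+(y+.5)/3.5-.5)
print("scene tongue end",i.apply(at_z(sc,*r(496,325),.006)-BM),"fin",[i.apply(at_z(sc,*r(*p),.06)-BM) for p in[(430,280),(478,270)]])
print("scene rear corner",i.apply(at_z(sc,*r(400,390),.02)-BM), "box face corners scene z.15",[i.apply(at_z(sc,*r(*p),.15)-BM) for p in[(345,117),(362,357)]],"bench",i.apply(at_z(sc,*r(408,462),0)-BM))
print("bay corners top",[i.apply(at_z(s,*q(*p),.15)-BM) for p in[(470,150),(482,486)]])
for n,p,z in[("jarb",(280,154),.08),("jara",(319,493),.08),("beaker",(148,97),.07)]: print(n,at_z(s,*q(*p),z).round(4))
cv2.imwrite("pics/e2t.png",cv2.resize(s["color"][165:210,330:375,::-1],None,fx=13,fy=13,interpolation=cv2.INTER_CUBIC))
```

```text
rear edge [-0.00029069  0.05855928  0.02      ] [-0.00130475 -0.06208977  0.02      ] skew deg -0.4815731353357277
tongue end [-0.07274831  0.02482063  0.006     ] [-0.07424077 -0.02593286  0.006     ]
fin top [array([-0.07836344,  0.00190349,  0.06      ]), array([-0.03452648,  0.00117437,  0.06      ])]
scene tongue end [-0.07484322  0.01446919  0.006     ] fin [array([-0.03549056, -0.00282101,  0.06      ]), array([-0.07277656, -0.00221071,  0.06      ])]
scene rear corner [0.00198659 0.06494919 0.02      ] box face corners scene z.15 [array([ 0.00065046, -0.10816846,  0.15      ]), array([0.00019522, 0.12202515, 0.15      ])] bench [0.00456419 0.11714414 0.        ]
bay corners top [array([0.00076856, 0.11429644, 0.15      ]), array([ 0.00104572, -0.11505353,  0.15      ])]
jarb [ 0.6669 -0.0456  0.08  ]
jara [ 0.4251 -0.0727  0.08  ]
beaker [0.7093 0.048  0.07  ]
```

View pics/e2t.png

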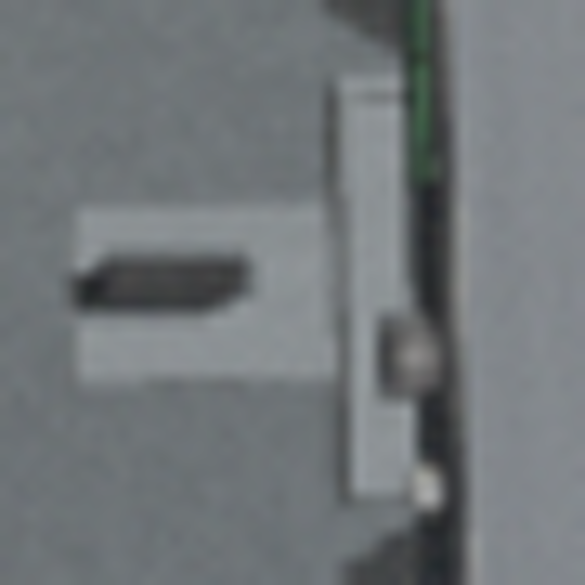

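Home within about 1 mm: the rear edge is at bay x ≈ -0.001 (0 is ideal), the tongue end at -0.0735 (ideal -0.0745), and skew is about 0.5°. The jars and beaker are unmoved. I'll hand in after checking the rack.

Run:
```python
from h import *
a=load("top");b=dict(np.load("top4.npz"))
print("rack diff",np.abs(a["color"][105:140,230:275].astype(int)-b["color"][105:140,230:275]).mean())
print(ctrl.get_obs()["force"].round(1)); print(ctrl.close_job())
```

```text
rack diff 2.1157671957671957
[ 0.1 -1.3  0.4]
the job is handed in; nothing more can be done
None
```

I closed the lid on the small grey tray, turned the cap clockwise to its stop, and slid the tray into the incubator against the back stop. I then let go and handed the job in at about 20 s of the 59 s allowed.

- **Lid:** I pressed it flat with a peak reading of about 45 N. The pictures before the slide show it flat.
- **Cap:** It reached its stop. The tray itself turned about 5° with it at the end, and the bar lay in line with the tray. I squared the tray up again before the slide.
- **Slide:** A knob on the incubator's face would have come too close to the gripper. So I let go of the fin about 23 mm short and finished by pushing its rear end with closed fingers, to a firm stop at about 30 N.
- **Last checks:** The rear edge is within about 1 mm of fully home. Sideways it is about 2 mm off the bay's middle line by the top camera; the less certain scene readings vary, from about -2.5 to +5 mm. The skew is about 0.5°.
- **Bystanders:** The jars and beaker are within 1 mm of where they stood, and the rack looks the same in the images.

**Not confirmed:** The lid and cap can't be seen inside the bay, so I'm relying on their state just before entry. The two cameras disagreed by 2–4 mm at some points.

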